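Complete the inspection tray from the sloped bin

TASK

The yellow and black shadow tray needs its two tools: take the engineer's square and the long steel parallel out of the blue sloped bin and lay each one in the cut-out of its own shape, flat and fully home, without dropping them in. Leave the plug gauge in the bin and the other things on the bench where they are.

Things in the scene. Friction and masses are not known exactly. Their poses are not given: they have to be found in the camera images.
- bin: Blue open bin fixed to the bench, outer 168 (x) x 316 (y) x 36 mm (z), walls 4 mm. Three compartments side by side along y, floor sloping 12 degrees down to the front (-x, near the robot). The frame is tilted with the floor: x up the slope, y to the left, z square to the floor. Origin: centre of the underside, 18 mm above the bench; rims at z = 36 mm.
- bin_floor (a point): Centre of the bin's inner floor (middle of the middle compartment); tilted axes of the bin. Compartments are 160 (x) x 100 mm (y) inside, centred at y = -104, 0 and +104 mm from here; outer walls rise 32 mm and dividers 27 mm above this floor. Which part lies in which compartment varies.
- tray: Fixed flat shadow tray, 157 (x) x 140 (y) mm, 14 mm high: black top sheet with two cut-outs 5 mm deep, whose floors show yellow. Origin at the centre of its underside; z up. Its yaw varies.
- square_cutout (a point): Point on the yellow floor of the L-shaped cut-out, 9 mm above the bench and 5 mm below the tray's top, where the square's origin lies when home; axes are the tray's. Home, the square's x, y and z point along the tray's x, y and z; it fits no other way. Play 2.5 mm on each side.
- parallel_cutout (a point): Centre of the floor of the straight cut-out, 125 (tray x) x 15 mm (tray y), 5 mm deep, floor 9 mm above the bench; axes are the tray's. The parallel's origin lies here when home, its y axis along the tray's x, either way round. Play 2.5 mm on each side. It is 71 mm to the +y side of square_cutout.
- square: Grey steel engineer's square, 0.12 kg, flat: thick stock x -42 to -26, y -30 to +30 mm, 12 mm high; thin blade x -26 to +42, y +12 to +30 mm, 3 mm high. Origin in the underside, middle of the 83 x 60 mm outline; z up. Grasp the 16 mm stock across x. Starts flat on a compartment's floor, tilted with it, stock at the upper end within 0.25 rad.
- parallel: Steel parallel: a plain ground bar 10 (x) x 120 (y) x 20 mm (z), about 0.09 kg, standing on its 10 mm wide long edge. Origin at the centre of its underside. Grasp it across x. It starts on the floor of a compartment with its length up the slope within about 0.2 rad.
- plug_gauge: Steel plug gauge, 74 mm long with a 22 mm hexagonal middle; lies in the third compartment and stays there. Origin at its underside.
- loupe: Black eye loupe, 38 mm wide and high, on the bench; bystander.
- brush: Dust brush with wooden handle, 150 x 32 x 12 mm, on the bench; bystander.
- v_block: Steel V block, 42 x 50 x 34 mm, on the bench; bystander.
- calipers: Vernier calipers, 180 x 71 x 8 mm, flat on the bench; bystander.

How it is judged:
By the outcome, as a careful person would: the job done as asked, in the order asked, and still so for the second after the job is handed in, with the robot touching nothing.
It also fails if it takes over 72 s, if anything falls off the work surface, if the arm or the gripper's body presses on something with over 40 N, if the wrist force passes 120 N, or if a joint passes its speed limit or range.

ROBOT

A 7-joint arm with a two-finger parallel gripper is mounted at the origin on the work surface; the furniture and walls round the work are solid. World frame = base frame: x ahead of the robot, y to its left, z up, the work surface at z = 0. Lengths are in m, angles in rad, forces in N, time in s.
With the tool pointing down it reaches from about 0.4 to 0.85 m from the base axis. Payload 4.5 kg.
Tool frame: the origin (TCP) lies on the centre line of the jaws, within the pads' length; the fingertips stand 11 mm ahead of it and the grasp point (between the pads) lies 8 mm behind it; z points along the fingers, y is the line along which they close (so a half turn about z gives the same grasp; the last joint's range is limited). The gripper opens to 88 mm and grips with 3 to 60 N. Pads are 18 mm wide; open, the fingers measure 123 mm over their backs; the gripper's body (75 mm by 187 mm) begins 45 mm behind the grasp point.
Start: joints at [0.034, 0.689, -0.195, 1.565, 0.157, 0.902, -0.215], TCP at [0.625, 0, 0.25] pointing down, gripper open.
Joint ranges: [-3.01, 3.01], [-0.46, 2.08], [-1.47, 1.51], [0.13, 2.56], [-1, 4.14], [0.04, 2.09], [-2.66, 2.66]. Speed limits (rad/s): [2.57, 2.57, 3.14, 3.14, 3.14, 3.14, 3.14].

INTERFACE

Orientations are given as a unit quaternion [x, y, z, w].
In Python, from plant import * gives the robot as it stands. The module is installed in compiled form; this text tells all that it offers.
- The arm moves only by the tool send_rows, never from a script. Its argument "motion" is a list of rows, each an object of numbers: "x", "y", "z": the shift along the tool's x, y, z in cm; "rx", "ry", "rz": the turn, a rotation vector about the tool's x, y, z in rad; "jaw": the finger opening in cm, from 0 to 8.81. In form: [{"x": .., "y": .., "z": .., "rx": .., "ry": .., "rz": .., "jaw": ..}, ...]. A call has exactly 5 rows; each row shifts and turns the commanded pose from where the row before left it, along the tool's axes as they then stand; what a row does not reach is not made up. A row lasts 1/10 s, in which the tool goes at most 50 mm and 8.59 degrees, less where a joint would pass 70% of its speed; a pose out of reach is approached as far as the arm can. A call is refused whole if a number of a shift passes 5 or a number of a turn 0.15, either way. A call with a gripper value outside its range is refused whole. The fingers move at their own pace and stop on an object; "grip_force" is the grip in N (left out, the last holds). Time passes only in rows, so rows that do not move let the fingers close, or fill a call up. It gives the time, the measured TCP pose, the force, the opening and the grip force at its end, in the units of the state.
- get_state(): the state, without advancing time (a new reading comes with each control period).
- snapshot(name): name is "scene" or "side" or "wrist"; returns a dict with "img" (420x560x3 uint8, red, green, blue), "vertical_fov" (degrees; the focal length in pixels is half the picture's height over the tangent of half this angle, whatever the lens; pixels are square), "cx", "cy" (the principal point, pixels), "extrinsics" (4x4, takes a point from camera to world coordinates). Camera axes: x right, y up, looking along -z (the intrinsics and any distortion apply to the point x, -y, -z); pixel columns grow to the right and rows downward; lengths in m; the calibration is good to about 2 mm. A picture is of the moment at which its call begins. There is no depth.
- finish_job(): hands the job in; it is judged then, once.
The state is a dict: "clock": time; "q": joint angles; "qd": joint speeds; "joint_torque": joint torques, N m; "tool_pos": TCP position; "eef_rot": TCP orientation; "contact_force": force on the tool from outside, world axes, zero at the start; "moment": the same for the moment, N m; "opening": opening from 0.0 (shut) to 1.0 (fully open); "finger_force": force on a finger pad.
Only numpy, scipy, OpenCV 4.12 (cv2) and the standard library are available. Lean on these libraries where they do the work, as an engineer would, in place of code of your own. Each camera call takes 0.05 s, during which the arm holds its last target. There are 200 camera calls.

## Working session

There is one attempt and no reset: what is moved stays moved. The work goes in short steps, Python scripts to look and compute and a tool call to move; the robot and the scene stay as the last step left them, time stands still between calls to the robot, and variables do not carry over. Pictures are saved under pics/ and viewed, at most 10 in all, crops included, and the job is handed in when it is done.

Besides the shell and the picture viewer there is one more tool, called after "Call:" by a JSON object that holds its "api" and its "payload". send_rows: Moves the arm, as the interface text tells. Its arguments: {"type":"object","properties":{"motion":{"type":"array"},"grip_force":{"type":"number"}},"required":["motion"]}

```bash
mkdir -p pics; cat > h.py <<'E'
from plant import *
import numpy as np, cv2
from scipy.spatial.transform import Rotation as R
def cam(s):
    h=s["img"].shape[0]; f=h/2/np.tan(np.radians(s["vertical_fov"])/2)
    return f,s["cx"],s["cy"],np.array(s["extrinsics"])
def ray(s,u,v):
    f,cx,cy,E=cam(s); d=np.array([(u-cx)/f,-(v-cy)/f,-1.]); return E[:3,3],E[:3,:3]@d
def onplane(s,u,v,p,n=(0,0,1)):
    o,d=ray(s,u,v); n=np.array(n,float); t=((np.array(p)-o)@n)/(d@n); return o+t*d
def proj(s,P):
    f,cx,cy,E=cam(s); c=E[:3,:3].T@(np.array(P)-E[:3,3]); return np.array([cx+f*c[0]/-c[2],cy-f*c[1]/-c[2]])
def save(s,n): cv2.imwrite("pics/"+n,s["img"][:,:,::-1])
E
python3 - <<'E'
from h import *
st=get_state(); print({k:np.round(v,3) for k,v in st.items()})
for n in("scene","side","wrist"):
    s=snapshot(n); np.save(n+"0.npy",s,allow_pickle=True); save(s,n+"0.png"); print(n,{k:np.round(v,3) for k,v in s.items() if k!="img"})
a=[cv2.imread(f"pics/{n}0.png") for n in("scene","side")]
E
```

```text
{'clock': np.float64(0.0), 'q': array([ 0.034,  0.69 , -0.194,  1.566,  0.157,  0.903, -0.215]), 'qd': array([-0.   , -0.001,  0.   ,  0.   ,  0.001, -0.   , -0.001]), 'joint_torque': array([ 0.0000e+00, -5.2757e+01, -1.2670e+00, -1.5343e+01, -5.3000e-02,
        7.0000e-03,  0.0000e+00]), 'tool_pos': array([ 0.624, -0.   ,  0.249]), 'eef_rot': array([ 0.707,  0.707, -0.001, -0.001]), 'contact_force': array([ 0.173, -0.229,  0.581]), 'moment': array([ 0.012,  0.001, -0.014]), 'finger_force': np.float64(0.0), 'opening': np.float64(0.996)}
scene {'vertical_fov': np.float64(43.328), 'cx': np.float64(282.393), 'cy': np.float64(200.003), 'extrinsics': array([[ 0.787,  0.453, -0.417, -0.226],
       [-0.616,  0.589, -0.523, -0.976],
       [ 0.009,  0.669,  0.743,  1.297],
       [ 0.   ,  0.   ,  0.   ,  1.   ]])}
side {'vertical_fov': np.float64(45.003), 'cx': np.float64(275.888), 'cy': np.float64(205.38), 'extrinsics': array([[ 0.945,  0.184, -0.269,  0.036],
       [-0.325,  0.568, -0.756, -1.373],
       [ 0.014,  0.802,  0.597,  1.051],
       [ 0.   ,  0.   ,  0.   ,  1.   ]])}
wrist {'vertical_fov': np.float64(71.981), 'cx': np.float64(283.36), 'cy': np.float64(210.937), 'extrinsics': array([[ 1.   ,  0.001,  0.002,  0.624],
       [-0.001,  0.96 ,  0.279,  0.074],
       [-0.001, -0.279,  0.96 ,  0.383],
       [ 0.   ,  0.   ,  0.   ,  1.   ]])}
```

View pics/scene0.png

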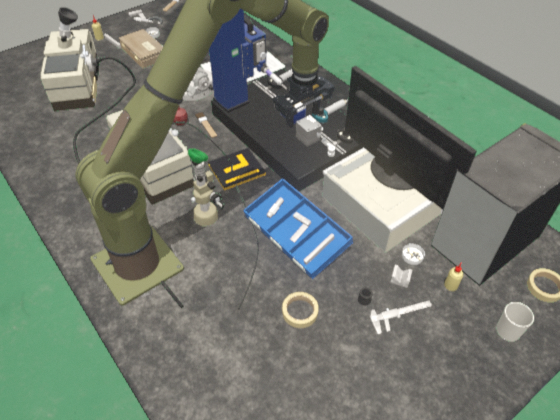

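View pics/wrist0.png

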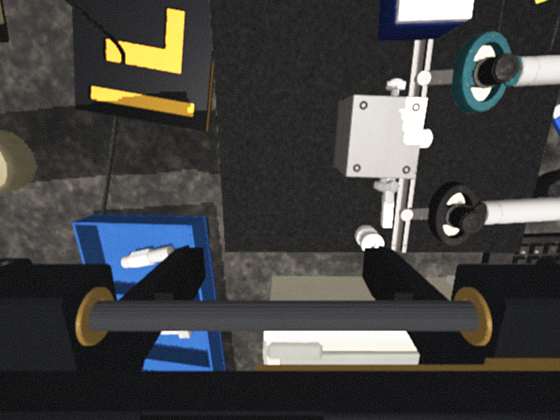

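The scene picture shows the bin at about (300,225), with the plug gauge in the left compartment (275,207), the square in the middle (300,225) and the parallel on the right (318,247). The tray is at (238,168). The wrist view shows the tray's yellow cut-outs at the upper left: L at (150,40), bar at (140,100).

```bash
cat > m1.py <<'E'
from h import *
L=lambda n:np.load(n+"0.npy",allow_pickle=True).item()
S={n:L(n) for n in("scene","side","wrist")}
def mask(s,lo,hi): return cv2.inRange(cv2.cvtColor(s["img"],cv2.COLOR_RGB2HSV),lo,hi)
for n,s in S.items():
    m=mask(s,(18,120,120),(35,255,255)); cs,_=cv2.findContours(m,0,2)
    for c in cs:
        if cv2.contourArea(c)<60: continue
        P=np.array([onplane(s,u,v,(0,0,.009))[:2] for u,v in c[:,0]])
        if not(.2<P[:,0].mean()<.8 and 0<P[:,1].mean()<.6): continue
        r=cv2.minAreaRect((P*1000).astype(np.float32)); print(n,"yel",c[:,0].mean(0).round(),"rect mm",np.round(r[0]),np.round(r[1]),round(r[2],1))
    m=mask(s,(100,120,60),(125,255,255)); 
    num,lab,stt,cen=cv2.connectedComponentsWithStats(m)
    for i in range(1,num):
        if stt[i,4]>1500:
            c=cv2.findContours((lab==i).astype(np.uint8),0,2)[0][0]
            a=cv2.approxPolyDP(cv2.convexHull(c),5,True)[:,0]; print(n,"blue",stt[i,4],a.tolist())
            print([np.round(onplane(s,u,v,(0,0,.06))*1000).astype(int)[:2].tolist() for u,v in a])
a=S["scene"]["img"][140:280,190:370]; b=S["side"]["img"]
cv2.imwrite("pics/crop1.png",cv2.resize(a,None,fx=4.2,fy=4.2,interpolation=cv2.INTER_CUBIC)[:,:,::-1])
E
python3 m1.py
```

```text
scene yel [241. 176.] rect mm [457. 103.] [ 18. 126.] 80.7
scene yel [236. 164.] rect mm [469. 172.] [66. 92.] 81.1
scene blue 2271 [[241, 10], [246, 99], [228, 107], [215, 95], [209, 50], [223, 24]]
[[1049, 948], [677, 385], [596, 386], [598, 477], [748, 754], [913, 894]]
scene blue 4166 [[281, 179], [351, 237], [312, 277], [244, 211]]
[[522, -30], [539, -346], [356, -383], [346, -70]]
side yel [247. 174.] rect mm [465. 174.] [62. 91.] 80.8
side blue 2668 [[251, 32], [280, 36], [296, 68], [278, 126], [258, 128], [253, 122]]
[[910, 1587], [1053, 1468], [966, 971], [669, 400], [585, 409], [581, 466]]
side blue 3483 [[278, 188], [319, 252], [269, 274], [233, 207]]
[[521, -26], [527, -372], [360, -413], [346, -83]]
wrist yel [140. 101.] rect mm [452. 104.] [ 16. 124.] 80.4
wrist yel [112.  50.] rect mm [426. 159.] [24. 18.] 80.2
wrist yel [156.  43.] rect mm [471. 173.] [66. 73.] 80.4
wrist blue 6529 [[72, 222], [94, 214], [205, 216], [216, 299], [117, 300], [83, 264]]
[[375, -34], [402, -24], [532, -27], [538, -138], [411, -139], [377, -88]]
wrist blue 2822 [[221, 333], [225, 370], [142, 370], [159, 334]]
[[541, -189], [543, -250], [428, -250], [458, -191]]
```

View pics/crop1.png

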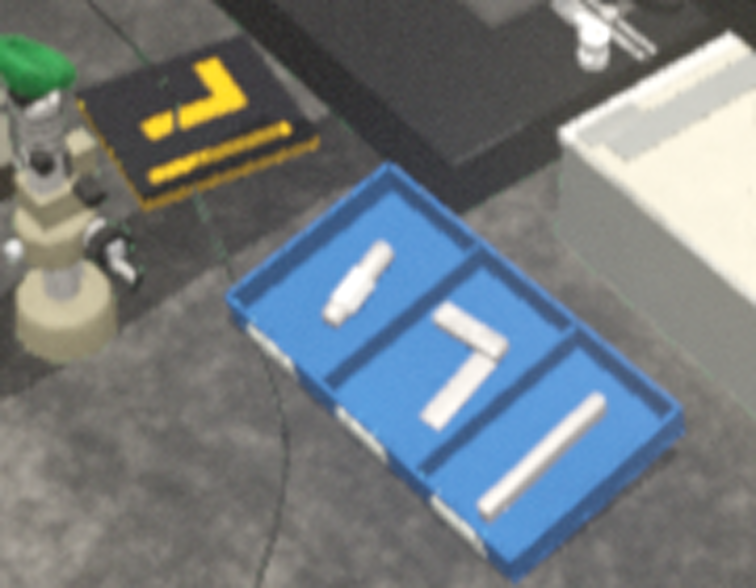

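View pics/side0.png

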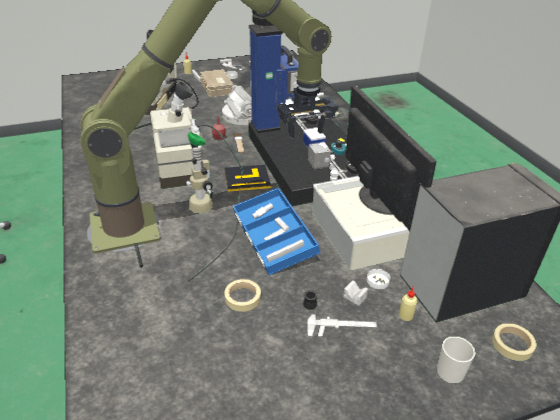

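Crop: the square in the middle compartment has its stock from (440,310) to (500,350), and its blade runs down to (430,420). The parallel in the right compartment runs from (487,507) to (597,403), and the plug gauge is on the left. The side view agrees, with the bin at (275,230) and the tray at (248,178). The tray measures about -9.4° mod 180, and its +y points towards world -y, so its yaw is about 170.6°. Next I'll move above the bin for a closer look.

Call:
{"api": "send_rows", "payload": {"motion": [{"x": -1, "y": -2.2}, {"x": -1.5, "y": -2.5}, {"x": -2, "y": -2.5}, {"x": -2, "y": -2.5}, {"x": -2.5, "y": -2.5}]}}

```text
schema error: expected keys x, y, z, rx, ry, rz, jaw
```

Call:
{"api": "send_rows", "payload": {"motion": [{"x": -3, "y": -1.5}, {"x": -3, "y": -1.5}, {"x": -3, "y": -1.5}, {"x": -3, "y": -1}, {"x": -3, "y": -0.8}]}}

```text
schema error: expected keys x, y, z, rx, ry, rz, jaw
```

Call:
{"api": "send_rows", "payload": {"motion": [{"x": -3}, {"x": -2}, {"x": -1}, {}, {}]}}

```text
schema error: expected keys x, y, z, rx, ry, rz, jaw
```

```bash
python3 - <<'E'
from h import *
st=get_state(); print(st["tool_pos"],st["eef_rot"],st["clock"])
s=snapshot("wrist"); np.save("wrist1.npy",s,allow_pickle=True); save(s,"wrist1.png")
E
```

```text
[ 6.24564065e-01 -1.73632879e-05  2.49120454e-01] [ 7.07069526e-01  7.07143722e-01 -4.98720352e-04 -4.38650496e-04] 0.15
```

View pics/wrist1.png

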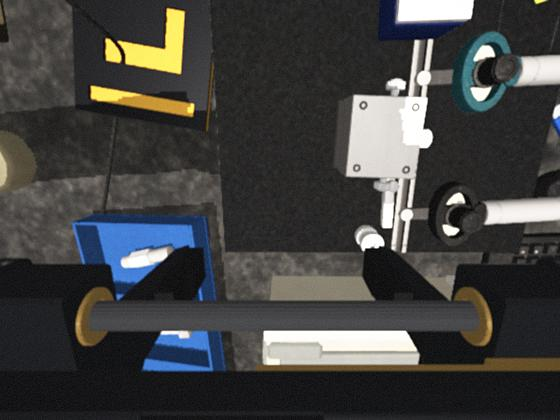

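The moves were refused because all seven keys are required, so the view is unchanged. I'll resend them in full.

Call:
{"api": "send_rows", "payload": {"motion": [{"x": -1, "y": -2.2, "z": 0, "rx": 0, "ry": 0, "rz": 0, "jaw": 8.8}, {"x": -1.5, "y": -2.5, "z": 0, "rx": 0, "ry": 0, "rz": 0, "jaw": 8.8}, {"x": -2, "y": -2.5, "z": 0, "rx": 0, "ry": 0, "rz": 0, "jaw": 8.8}, {"x": -2, "y": -2.5, "z": 0, "rx": 0, "ry": 0, "rz": 0, "jaw": 8.8}, {"x": -2.5, "y": -2.5, "z": 0, "rx": 0, "ry": 0, "rz": 0, "jaw": 8.8}]}}

```text
clock: 0.7
tool_pos: [0.502, -0.0899, 0.2497]
eef_rot: [0.707, 0.708, 0.0, -0.0]
contact_force: [0.9, -0.3, 0.4]
opening: 0.999
finger_force: 0.0
```

Call:
{"api": "send_rows", "payload": {"motion": [{"x": -3, "y": -1.5, "z": 0, "rx": 0, "ry": 0, "rz": 0, "jaw": 8.8}, {"x": -3, "y": -1.5, "z": 0, "rx": 0, "ry": 0, "rz": 0, "jaw": 8.8}, {"x": -3, "y": -1.5, "z": 0, "rx": 0, "ry": 0, "rz": 0, "jaw": 8.8}, {"x": -3, "y": -1, "z": 0, "rx": 0, "ry": 0, "rz": 0, "jaw": 8.8}, {"x": -3, "y": -0.8, "z": 0, "rx": 0, "ry": 0, "rz": 0, "jaw": 8.8}]}}

```text
clock: 1.2
tool_pos: [0.439, -0.2412, 0.2497]
eef_rot: [0.707, 0.707, -0.0, -0.0]
contact_force: [1.4, 0.0, 0.2]
opening: 1.0
finger_force: 0.0
```

Call:
{"api": "send_rows", "payload": {"motion": [{"x": -3, "y": 0, "z": 0, "rx": 0, "ry": 0, "rz": 0, "jaw": 8.8}, {"x": -2, "y": 0, "z": 0, "rx": 0, "ry": 0, "rz": 0, "jaw": 8.8}, {"x": -1, "y": 0, "z": 0, "rx": 0, "ry": 0, "rz": 0, "jaw": 8.8}, {"x": 0, "y": 0, "z": 0, "rx": 0, "ry": 0, "rz": 0, "jaw": 8.8}, {"x": 0, "y": 0, "z": 0, "rx": 0, "ry": 0, "rz": 0, "jaw": 8.8}]}}

```text
clock: 1.7
tool_pos: [0.4402, -0.2987, 0.2496]
eef_rot: [0.707, 0.708, 0.0, -0.0]
contact_force: [-0.2, 0.5, 0.3]
opening: 1.001
finger_force: 0.0
```

```bash
python3 - <<'E'
from h import *
st=get_state(); print(st["tool_pos"],st["eef_rot"],st["clock"])
s=snapshot("wrist"); np.save("wrist1.npy",s,allow_pickle=True); save(s,"wrist1.png")
E
```

```text
[ 0.44021809 -0.2986758   0.24961553] [ 7.06652728e-01  7.07560319e-01  3.69428805e-04 -4.25163319e-04] 1.7
```

View pics/wrist1.png

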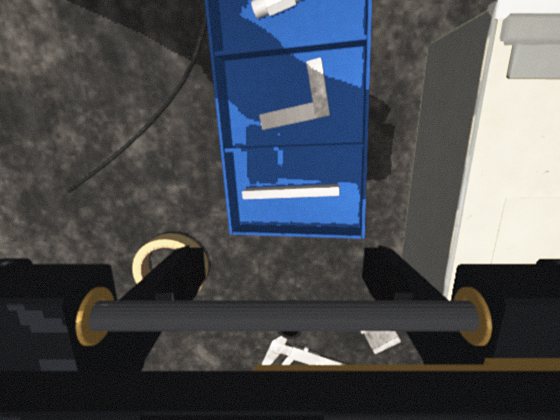

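The wrist view is clear. The bin outline runs down to corners (231,235) and (364,237), with the dividers at rows ~48 and ~147. The square's stock is at (317,58)–(328,116) and its blade goes left to (262,125). The parallel runs from (243,193) to (339,191).

```bash
cat > m2.py <<'E'
from h import *
s=np.load("wrist1.npy",allow_pickle=True).item(); hsv=cv2.cvtColor(s["img"],cv2.COLOR_RGB2HSV)
blue=cv2.inRange(hsv,(100,110,40),(128,255,255))
# bin rim edges by row
f=[];r=[]
for v in range(20,225,5):
    c=np.where(blue[v])[0]; c=c[(c>190)&(c<385)]
    f.append(onplane(s,c.min(),v+.5,(0,0,.0357))); r.append(onplane(s,c.max()+1,v+.5,(0,0,.0707)))
f=np.array(f);r=np.array(r)
for n,a in(("front",f),("rear",r)):
    k=np.polyfit(a[:,1],a[:,0],1); res=a[:,0]-np.polyval(k,a[:,1]); g=abs(res)<.003; k=np.polyfit(a[g,1],a[g,0],1); print(n,"x at y=-.2:",round(np.polyval(k,-.2),4),"yaw deg",round(np.degrees(-np.arctan(k[0])),2),g.mean().round(2))
ys=[]
for u in range(250,350,5):
    c=np.where(blue[150:250,u])[0]; v=150+c.max()+1; t=(u-231)/133; ys.append(onplane(s,u+.5,v,(0,0,.0357+.035*t)))
ys=np.array(ys); k=np.polyfit(ys[:,0],ys[:,1],1); print("side rim y at x=.44",np.polyval(k,.44),"yaw",np.degrees(np.arctan(k[0])))
# parts: not blue, bright low-sat inside bin
m=cv2.inRange(hsv,(0,0,70),(180,80,255)); roi=np.zeros_like(m); cv2.fillConvexPoly(roi,np.array([[215,10],[366,10],[358,228],[236,228]]),255); m&=roi
cs,_=cv2.findContours(m,0,2)
for c in cs:
    if cv2.contourArea(c)>200: print(cv2.contourArea(c),np.round(cv2.minAreaRect(c)[0]),cv2.approxPolyDP(c,3,True)[:,0].tolist())
t=cv2.resize(s["img"][40:210,220:370],None,fx=4,fy=4,interpolation=cv2.INTER_CUBIC)[:590]; 
t=cv2.resize(s["img"][45:205,225:360],None,fx=3.7,fy=3.7,interpolation=cv2.INTER_CUBIC); cv2.imwrite("pics/crop2.png",t[:,:,::-1])
E
python3 m2.py
```

```text
front x at y=-.2: 0.3627 yaw deg 2.81 1.0
rear x at y=-.2: 0.5271 yaw deg 2.81 1.0
side rim y at x=.44 -0.35470507688962555 yaw 2.6060548876467715
1001.0 [290. 192.] [[337, 184], [247, 188], [242, 197], [338, 195]]
1712.0 [291.  93.] [[319, 57], [306, 62], [312, 101], [260, 114], [262, 129], [329, 115]]
```

View pics/crop2.png

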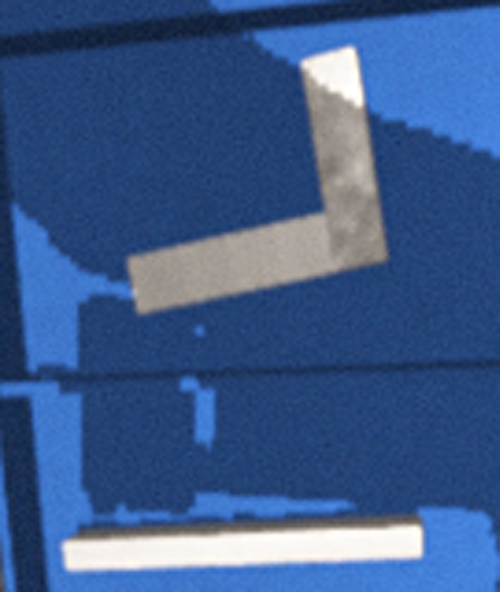

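The crop confirms the outlines. Stock top corners are at (302,65), (355,47) and (387,260), and the blade tip is at (130,258)/(138,313). The parallel's bright top face runs from (63,543) to (422,555).

```bash
cat >> h.py <<'E'
yb=np.radians(2.8); Rb=(R.from_euler("z",yb)*R.from_euler("y",-np.radians(12))).as_matrix()
rimc=np.array([.4447,-.1966,.0532]); Of=rimc-Rb[:,2]*.032   # bin_floor point
def onfloor(s,u,v,h):  # floor-frame coords (m)
    p=onplane(s,u,v,Of+Rb[:,2]*h,Rb[:,2]); return Rb.T@(p-Of)
def fit2(M,P):
    M=np.array(M,float);P=np.array(P,float);m,p=M.mean(0),P.mean(0);a,b=M-m,P-p
    th=np.arctan2((a[:,0]*b[:,1]-a[:,1]*b[:,0]).sum(),(a*b).sum()); c,s_=np.cos(th),np.sin(th);Q=np.array([[c,-s_],[s_,c]])
    t=p-Q@m; return th,t,np.linalg.norm(P-(M@Q.T+t),axis=1).round(2)
def plan(T,Rt):   # print the move from now in tool axes: shift cm, rotvec
    st=get_state(); R0=R.from_quat(st["eef_rot"]); p=np.array(st["tool_pos"])
    print("target",np.round(T,4),"world d mm",np.round((T-p)*1e3,1),"tool shift cm",np.round(R0.inv().apply(T-p)*100,2),"rotvec",np.round((R0.inv()*R.from_matrix(Rt)).as_rotvec(),4))
def toolR(y,z):
    z=z/np.linalg.norm(z); y=y-z*(y@z); y/=np.linalg.norm(y); return np.c_[np.cross(y,z),y,z]
E
cat > m3.py <<'E'
from h import *
s=np.load("wrist1.npy",allow_pickle=True).item(); cr=lambda u,v:(u/3.7+225,v/3.7+45)
px=[(302,65),(355,47),(387,260),(130,258),(138,313)]; M=[(-26,-30),(-42,-30),(-42,30),(42,12),(42,30)]; H=[12,12,12,3,3]
P=[onfloor(s,*cr(*p),h/1e3)[:2]*1e3 for p,h in zip(px,H)]
th,t,res=fit2(M,P); print("square yaw(bin)",np.degrees(th),"t",t,"res",res)
Q=Rb@R.from_euler("z",th).as_matrix(); o=Of+Rb@np.array([*t,0])/1e3
G=o+Q@np.array([-34,3,17])/1e3; Rt=toolR(-Q[:,0],-Rb[:,2]); plan(G,Rt); plan(G+Rb[:,2]*.06,Rt)
print("stock rear corners bin",[(R.from_euler("z",th).as_matrix()[:2,:2]@np.array(a)+t).round() for a in((-42,-30),(-42,30))])
px=[(63,543),(422,523),(422,555),(65,570)]; M=[(5,-60),(5,60),(-5,60),(-5,-60)]
P=[onfloor(s,*cr(*p),.020)[:2]*1e3 for p in px]
th,t,res=fit2([(-y,x) for x,y in M] and [(y,x) for x,y in M],P); print("parallel dir(bin)",np.degrees(th),t,res)
w=np.load("wrist0.npy",allow_pickle=True).item(); sc=np.load("scene0.npy",allow_pickle=True).item(); sd=np.load("side0.npy",allow_pickle=True).item()
# box top corner by two rays
def tri(a,ua,b,ub):
    o1,d1=ray(a,*ua);o2,d2=ray(b,*ub);k=np.linalg.lstsq(np.c_[d1,-d2],o2-o1,rcond=None)[0];return (o1+k[0]*d1+o2+k[1]*d2)/2
print("box corner",tri(sc,(324,183),sd,(314,184)).round(3)," gauge stand knob",tri(sc,(197,157),sd,(196,140)).round(3))
E
python3 m3.py
```

```text
square yaw(bin) -171.40979192945352 t [-2.22658661  5.3623433 ] res [1.14 0.73 0.77 1.6  0.83]
target [ 0.4786 -0.1875  0.0451] world d mm [  38.3  110.8 -204.5] tool shift cm [11.05  3.85 20.46] rotvec [-0.2095 -0.012  -0.196 ]
target [ 0.4661 -0.1881  0.1038] world d mm [  25.8  110.2 -145.8] tool shift cm [11.    2.61 14.59] rotvec [-0.2095 -0.012  -0.196 ]
stock rear corners bin [array([35., 41.]), array([ 44., -18.])]
parallel dir(bin) 2.720428156695055 [  -5.94713232 -105.51743752] [0.38 0.34 0.21 0.45]
box corner [ 0.567 -0.194  0.164]  gauge stand knob [0.264 0.029 0.262]
```

```bash
cat > m4.py <<'E'
from h import *
s=np.load("wrist1.npy",allow_pickle=True).item(); w=np.load("wrist0.npy",allow_pickle=True).item()
for z in(.164,):
    for p in((497,15),(475,120),(450,255)): print("top",p,onplane(s,*p,(0,0,z)).round(3))
for p in((428,45),(418,120),(405,250)): print("bottom",p,onplane(s,*p,(0,0,0)).round(3))
print("w0 corner",onplane(w,271,276,(0,0,.164)).round(3),onplane(w,264,345,(0,0,.164)).round(3))
st=get_state(); 
th=np.radians(-171.41);Q=Rb@R.from_euler("z",th).as_matrix(); Rt=toolR(-Q[:,0],-Rb[:,2]); G=np.array([.4786,-.1875,.0451])
for x in(-.0375,.0375):
    for z in(-.053,-.10,-.15): print("body corner",(G+Rt@np.array([x,.0935,z])).round(3))
E
python3 m4.py
```

```text
top (497, 15) [ 0.581 -0.154  0.164]
top (475, 120) [ 0.579 -0.22   0.164]
top (450, 255) [ 0.578 -0.327  0.164]
bottom (428, 45) [ 0.611 -0.131  0.   ]
bottom (418, 120) [ 0.61  -0.216  0.   ]
bottom (405, 250) [ 0.615 -0.395  0.   ]
w0 corner [ 0.614 -0.047  0.164] [ 0.606 -0.118  0.164]
body corner [ 0.565 -0.206  0.117]
body corner [ 0.555 -0.207  0.163]
body corner [ 0.544 -0.207  0.212]
body corner [ 0.55  -0.133  0.115]
body corner [ 0.54  -0.133  0.161]
body corner [ 0.53  -0.134  0.21 ]
```

The box's near face is at x≈0.61 (wrist0, and the bottom edge in wrist1), so the body clears it by about 45 mm. Next I'll go above the square and tilt with the floor.

Call:
{"api": "send_rows", "payload": {"motion": [{"x": 2.2, "y": 0.52, "z": 1.4, "rx": 0, "ry": 0, "rz": 0, "jaw": 4}, {"x": 2.2, "y": 0.52, "z": 1.4, "rx": 0, "ry": 0, "rz": 0, "jaw": 4}, {"x": 2.2, "y": 0.52, "z": 1.4, "rx": 0, "ry": 0, "rz": 0, "jaw": 4}, {"x": 2.2, "y": 0.52, "z": 1.4, "rx": 0, "ry": 0, "rz": 0, "jaw": 4}, {"x": 2.2, "y": 0.52, "z": 1.4, "rx": 0, "ry": 0, "rz": 0, "jaw": 4}]}}

```text
clock: 2.25
tool_pos: [0.4663, -0.1875, 0.1794]
eef_rot: [0.706, 0.708, 0.0, -0.0]
contact_force: [0.3, -0.2, -0.7]
opening: 0.568
finger_force: 0.0
```

Call:
{"api": "send_rows", "payload": {"motion": [{"x": 0, "y": 0, "z": 0, "rx": -0.0524, "ry": -0.003, "rz": -0.049, "jaw": 4}, {"x": 0, "y": 0, "z": 0, "rx": -0.0524, "ry": -0.003, "rz": -0.049, "jaw": 4}, {"x": 0, "y": 0, "z": 0, "rx": -0.0524, "ry": -0.003, "rz": -0.049, "jaw": 4}, {"x": 0, "y": 0, "z": 0, "rx": -0.0524, "ry": -0.003, "rz": -0.049, "jaw": 4}, {"x": 0, "y": 0, "z": 0, "rx": 0, "ry": 0, "rz": 0, "jaw": 4}]}}

```text
clock: 2.75
tool_pos: [0.4641, -0.1888, 0.1796]
eef_rot: [0.63, 0.769, 0.069, 0.077]
contact_force: [-0.3, -0.1, -0.8]
opening: 0.456
finger_force: 0.0
```

```bash
cat > m5.py <<'E'
from h import *
th=np.radians(-171.41);Q=Rb@R.from_euler("z",th).as_matrix(); Rt=toolR(-Q[:,0],-Rb[:,2]); G=np.array([.4786,-.1875,.0451])
plan(G,Rt); plan(G+.06*Rb[:,2],Rt)
s=snapshot("wrist"); np.save("wrist2.npy",s,allow_pickle=True)
o=Of+Rb@np.array([-2.23,5.36,0])/1e3
im=s["img"].copy()
for m in((-26,-30,12),(-42,-30,12),(-42,30,12),(42,12,3),(42,30,3)):
    u=proj(s,o+Q@np.array(m)/1e3); print(u.round(1)); cv2.circle(im,tuple(np.int32(u.round())),2,(255,0,0),-1)
cv2.imwrite("pics/wrist2.png",im[:,:,::-1])
E
python3 m5.py
```

```text
target [ 0.4786 -0.1875  0.0451] world d mm [  14.5    1.3 -134.5] tool shift cm [ 0.26 -1.32 13.46] rotvec [-0.0021 -0.     -0.0009]
target [ 0.4661 -0.1881  0.1038] world d mm [  2.    0.7 -75.8] tool shift cm [ 0.26 -1.33  7.46] rotvec [-0.0021 -0.     -0.0009]
[260.9 168.7]
[277.9 168.6]
[278.3 228.5]
[195.8 208.9]
[197.3 225.7]
```

View pics/wrist2.png

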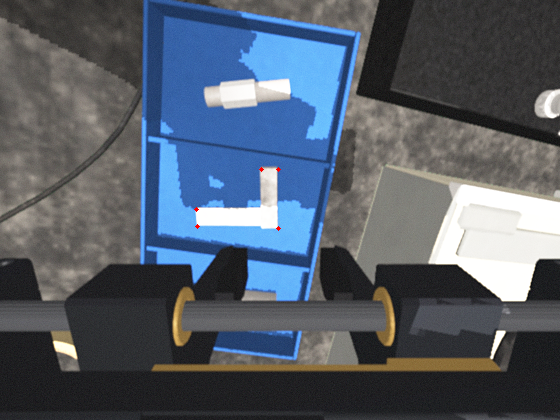

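The projected red marks fall on the square's corners: stock at (261–278, 169–228), blade tip at (196, 209–226). The fit is within about 1 mm, so I'll descend and grip.

Call:
{"api": "send_rows", "payload": {"motion": [{"x": 0.05, "y": -0.26, "z": 1.9, "rx": 0, "ry": 0, "rz": 0, "jaw": 4}, {"x": 0.05, "y": -0.26, "z": 1.9, "rx": 0, "ry": 0, "rz": 0, "jaw": 4}, {"x": 0.05, "y": -0.26, "z": 1.9, "rx": 0, "ry": 0, "rz": 0, "jaw": 4}, {"x": 0.05, "y": -0.26, "z": 1.9, "rx": 0, "ry": 0, "rz": 0, "jaw": 4}, {"x": 0.05, "y": -0.26, "z": 1.9, "rx": 0, "ry": 0, "rz": 0, "jaw": 4}]}}

```text
clock: 3.3
tool_pos: [0.474, -0.1913, 0.1124]
eef_rot: [0.631, 0.77, 0.066, 0.074]
contact_force: [-0.3, 0.3, 0.8]
opening: 0.453
finger_force: 0.0
```

Call:
{"api": "send_rows", "payload": {"motion": [{"x": 0, "y": 0, "z": 1.2, "rx": -0.002, "ry": 0, "rz": -0.001, "jaw": 4}, {"x": 0, "y": 0, "z": 1.1, "rx": 0, "ry": 0, "rz": 0, "jaw": 4}, {"x": 0, "y": 0, "z": 0.8, "rx": 0, "ry": 0, "rz": 0, "jaw": 4}, {"x": 0, "y": 0, "z": 0.6, "rx": 0, "ry": 0, "rz": 0, "jaw": 4}, {"x": 0, "y": 0, "z": 0, "rx": 0, "ry": 0, "rz": 0, "jaw": 4}]}}

```text
clock: 3.8
tool_pos: [0.4796, -0.1926, 0.0894]
eef_rot: [0.631, 0.77, 0.066, 0.074]
contact_force: [0.5, 0.3, 0.7]
opening: 0.454
finger_force: 0.0
```

```bash
sed -i '/^s=snap/,$d' m5.py; python3 m5.py
```

```text
target [ 0.4786 -0.1875  0.0451] world d mm [ -1.    5.1 -44.3] tool shift cm [ 0.66 -0.86  4.33] rotvec [-0.0116 -0.0007 -0.0012]
target [ 0.4661 -0.1881  0.1038] world d mm [-13.5   4.5  14.3] tool shift cm [ 0.66 -0.93 -1.67] rotvec [-0.0116 -0.0007 -0.0012]
```

```bash
python3 -c "
from h import *
print(np.round(get_state()['q'],3))"
```

```text
[ 0.496  0.806 -0.255  2.175  1.653  0.111 -1.112]
```

Joint 6 is near its singular lower end and joint 5 is flipping over, so rows come up short. I'll continue in smaller steps.

Call:
{"api": "send_rows", "payload": {"motion": [{"x": 0.13, "y": -0.17, "z": 0.4, "rx": -0.002, "ry": 0, "rz": 0, "jaw": 4}, {"x": 0.13, "y": -0.17, "z": 0.4, "rx": -0.002, "ry": 0, "rz": 0, "jaw": 4}, {"x": 0.13, "y": -0.17, "z": 0.4, "rx": -0.002, "ry": 0, "rz": 0, "jaw": 4}, {"x": 0.13, "y": -0.17, "z": 0.4, "rx": -0.002, "ry": 0, "rz": 0, "jaw": 4}, {"x": 0.13, "y": -0.17, "z": 0.4, "rx": -0.002, "ry": 0, "rz": 0, "jaw": 4}]}}

```text
clock: 4.3
tool_pos: [0.4738, -0.188, 0.0685]
eef_rot: [0.631, 0.769, 0.069, 0.077]
contact_force: [-0.3, -0.5, -0.2]
opening: 0.458
finger_force: 0.0
```

```bash
python3 m5.py; python3 -c "
from h import *
print(np.round(get_state()['q'],3))"
```

```text
target [ 0.4786 -0.1875  0.0451] world d mm [  4.8   0.5 -23.4] tool shift cm [ 0.03 -0.    2.39] rotvec [-0.0018  0.0001 -0.0017]
target [ 0.4661 -0.1881  0.1038] world d mm [-7.6 -0.1 35.3] tool shift cm [ 0.03 -0.02 -3.61] rotvec [-0.0018  0.0001 -0.0017]
[ 0.622  0.877 -0.468  2.202  1.857  0.287 -1.3  ]
```

Call:
{"api": "send_rows", "payload": {"motion": [{"x": 0.03, "y": 0, "z": 0.6, "rx": -0.002, "ry": 0, "rz": -0.002, "jaw": 4}, {"x": 0, "y": 0, "z": 0.6, "rx": 0, "ry": 0, "rz": 0, "jaw": 4}, {"x": 0, "y": 0, "z": 0.6, "rx": 0, "ry": 0, "rz": 0, "jaw": 4}, {"x": 0, "y": 0, "z": 0.4, "rx": 0, "ry": 0, "rz": 0, "jaw": 4}, {"x": 0, "y": 0, "z": 0, "rx": 0, "ry": 0, "rz": 0, "jaw": 4}]}}

```text
clock: 4.8
tool_pos: [0.4774, -0.1874, 0.0462]
eef_rot: [0.63, 0.77, 0.07, 0.077]
contact_force: [-0.1, 0.0, -0.1]
opening: 0.451
finger_force: 0.0
```

```bash
python3 m5.py; python3 -c "
from h import *
print(np.round(get_state()['q'],3))"
```

```text
target [ 0.4786 -0.1875  0.0451] world d mm [ 1.2 -0.1 -1.1] tool shift cm [-0.03  0.09  0.13] rotvec [-0.001  -0.0017  0.0006]
target [ 0.4661 -0.1881  0.1038] world d mm [-11.3  -0.7  57.6] tool shift cm [-0.02  0.08 -5.87] rotvec [-0.001  -0.0017  0.0006]
[ 0.648  0.938 -0.518  2.194  1.927  0.348 -1.351]
```

Close enough to finish: one small correction, then close with 25 N.

Call:
{"api": "send_rows", "payload": {"motion": [{"x": 0, "y": 0.08, "z": 0.15, "rx": 0, "ry": 0, "rz": 0, "jaw": 4}, {"x": 0, "y": 0, "z": 0, "rx": 0, "ry": 0, "rz": 0, "jaw": 3}, {"x": 0, "y": 0, "z": 0, "rx": 0, "ry": 0, "rz": 0, "jaw": 2}, {"x": 0, "y": 0, "z": 0, "rx": 0, "ry": 0, "rz": 0, "jaw": 1}, {"x": 0, "y": 0, "z": 0, "rx": 0, "ry": 0, "rz": 0, "jaw": 0.5}], "grip_force": 25}}

```text
clock: 5.3
tool_pos: [0.4784, -0.1873, 0.0457]
eef_rot: [0.63, 0.77, 0.07, 0.077]
contact_force: [-0.3, 0.2, 0.6]
opening: 0.182
finger_force: 25.0
```

Call:
{"api": "send_rows", "payload": {"motion": [{"x": 0, "y": 0, "z": 0, "rx": 0, "ry": 0, "rz": 0, "jaw": 0.5}, {"x": 0, "y": 0, "z": 0, "rx": 0, "ry": 0, "rz": 0, "jaw": 0.5}, {"x": 0, "y": 0, "z": 0, "rx": 0, "ry": 0, "rz": 0, "jaw": 0.5}, {"x": 0, "y": 0, "z": 0, "rx": 0, "ry": 0, "rz": 0, "jaw": 0.5}, {"x": 0, "y": 0, "z": 0, "rx": 0, "ry": 0, "rz": 0, "jaw": 0.5}]}}

```text
clock: 5.8
tool_pos: [0.4784, -0.1873, 0.0456]
eef_rot: [0.63, 0.77, 0.07, 0.077]
contact_force: [-1.7, -0.0, 4.8]
opening: 0.177
finger_force: 25.0
```

```bash
python3 m5.py
```

```text
target [ 0.4786 -0.1875  0.0451] world d mm [ 0.2 -0.2 -0.5] tool shift cm [-0.02  0.    0.05] rotvec [-0.0005 -0.001   0.0009]
target [ 0.4661 -0.1881  0.1038] world d mm [-12.3  -0.8  58.2] tool shift cm [-0.01  0.   -5.95] rotvec [-0.0005 -0.001   0.0009]
```

Gripped at 15.6 mm opening. Lifting.

Call:
{"api": "send_rows", "payload": {"motion": [{"x": 0, "y": 0, "z": -0.4, "rx": 0, "ry": 0, "rz": 0, "jaw": 0.5}, {"x": 0, "y": 0, "z": -0.8, "rx": 0, "ry": 0, "rz": 0, "jaw": 0.5}, {"x": 0, "y": 0, "z": -0.8, "rx": 0, "ry": 0, "rz": 0, "jaw": 0.5}, {"x": 0, "y": 0, "z": -0.8, "rx": 0, "ry": 0, "rz": 0, "jaw": 0.5}, {"x": 0, "y": 0, "z": -0.8, "rx": 0, "ry": 0, "rz": 0, "jaw": 0.5}]}}

```text
clock: 6.3
tool_pos: [0.471, -0.1876, 0.0817]
eef_rot: [0.63, 0.77, 0.07, 0.077]
contact_force: [0.2, -1.0, -2.1]
opening: 0.175
finger_force: 25.0
```

Call:
{"api": "send_rows", "payload": {"motion": [{"x": 0, "y": 0, "z": -0.8, "rx": 0, "ry": 0, "rz": 0, "jaw": 0.5}, {"x": 0, "y": 0, "z": -0.8, "rx": 0, "ry": 0, "rz": 0, "jaw": 0.5}, {"x": 0, "y": 0, "z": -0.8, "rx": 0, "ry": 0, "rz": 0, "jaw": 0.5}, {"x": 0, "y": 0, "z": -0.8, "rx": 0, "ry": 0, "rz": 0, "jaw": 0.5}, {"x": 0, "y": 0, "z": -0.8, "rx": 0, "ry": 0, "rz": 0, "jaw": 0.5}]}}

```text
clock: 6.8
tool_pos: [0.4629, -0.188, 0.121]
eef_rot: [0.629, 0.77, 0.071, 0.078]
contact_force: [-0.5, 0.4, -0.3]
opening: 0.174
finger_force: 25.0
```

```bash
python3 m5.py; python3 -c "
from h import *
s=get_state();print(np.round(s['q'],3),s['opening'],s['finger_force'])"
```

```text
target [ 0.4786 -0.1875  0.0451] world d mm [ 15.7   0.5 -75.9] tool shift cm [-0.03 -0.06  7.75] rotvec [ 0.0013 -0.0009  0.0015]
target [ 0.4661 -0.1881  0.1038] world d mm [  3.2  -0.1 -17.2] tool shift cm [-0.02 -0.05  1.75] rotvec [ 0.0013 -0.0009  0.0015]
[ 0.478  0.729 -0.211  2.221  1.468  0.062 -0.929] 0.17412127306051595 24.999568462371826
```

```bash
cat > m6.py <<'E'
from h import *
a=np.radians(-9.4); Rt=toolR(np.array([np.cos(a),np.sin(a),0]),np.array([0,0,-1.])); plan(np.array([.48,.06,.22]),Rt)
print(np.round(get_state()['q'],3))
E
python3 m6.py
```

```text
target [0.48 0.06 0.22] world d mm [ 17.1 248.   99. ] tool shift cm [23.67  8.59 -9.05] rotvec [ 0.2116 -0.0076  0.3631]
[ 0.478  0.729 -0.211  2.221  1.468  0.062 -0.929]
```

Call:
{"api": "send_rows", "payload": {"motion": [{"x": 0, "y": 0, "z": -1, "rx": 0.0212, "ry": -0.0008, "rz": 0.0363, "jaw": 0.5}, {"x": 0, "y": 0, "z": -1, "rx": 0.0212, "ry": -0.0008, "rz": 0.0363, "jaw": 0.5}, {"x": 0, "y": 0, "z": -1, "rx": 0.0212, "ry": -0.0008, "rz": 0.0363, "jaw": 0.5}, {"x": 0, "y": 0, "z": -1, "rx": 0.0212, "ry": -0.0008, "rz": 0.0363, "jaw": 0.5}, {"x": 0, "y": 0, "z": -1, "rx": 0.0212, "ry": -0.0008, "rz": 0.0363, "jaw": 0.5}]}}

```text
clock: 7.3
tool_pos: [0.4558, -0.1898, 0.1648]
eef_rot: [0.694, 0.718, 0.038, 0.046]
contact_force: [-0.5, -0.5, -1.2]
opening: 0.176
finger_force: 25.0
```

Call:
{"api": "send_rows", "payload": {"motion": [{"x": 0.5, "y": 0, "z": -1, "rx": 0.0212, "ry": -0.0008, "rz": 0.0363, "jaw": 0.5}, {"x": 1, "y": 0, "z": -1, "rx": 0.0212, "ry": -0.0008, "rz": 0.0363, "jaw": 0.5}, {"x": 1.5, "y": 0, "z": -1, "rx": 0.0212, "ry": -0.0008, "rz": 0.0363, "jaw": 0.5}, {"x": 1.5, "y": 0, "z": -1, "rx": 0.0212, "ry": -0.0008, "rz": 0.0363, "jaw": 0.5}, {"x": 1.5, "y": 0, "z": -1, "rx": 0.0212, "ry": -0.0008, "rz": 0.0363, "jaw": 0.5}]}}

```text
clock: 7.8
tool_pos: [0.4552, -0.1289, 0.2142]
eef_rot: [0.757, 0.653, 0.002, 0.007]
contact_force: [1.0, -0.4, -1.7]
opening: 0.179
finger_force: 25.0
```

```bash
python3 m6.py
```

```text
target [0.48 0.06 0.22] world d mm [ 24.8 188.9   5.8] tool shift cm [19.05 -0.32 -0.69] rotvec [0.0136 0.0053 0.0164]
[ 0.6    0.616 -0.67   2.048  0.626  0.673 -0.632]
```

Call:
{"api": "send_rows", "payload": {"motion": [{"x": 2, "y": 0, "z": -0.1, "rx": 0.0027, "ry": 0.001, "rz": 0.0033, "jaw": 0.5}, {"x": 2.2, "y": 0, "z": -0.1, "rx": 0.0027, "ry": 0.001, "rz": 0.0033, "jaw": 0.5}, {"x": 2.2, "y": 0, "z": -0.1, "rx": 0.0027, "ry": 0.001, "rz": 0.0033, "jaw": 0.5}, {"x": 2.2, "y": 0, "z": -0.1, "rx": 0.0027, "ry": 0.001, "rz": 0.0033, "jaw": 0.5}, {"x": 2.2, "y": -0.1, "z": -0.1, "rx": 0.0027, "ry": 0.001, "rz": 0.0033, "jaw": 0.5}]}}

```text
clock: 8.3
tool_pos: [0.4709, -0.0217, 0.2184]
eef_rot: [0.762, 0.647, 0.0, 0.0]
contact_force: [-0.3, -0.2, -1.3]
opening: 0.179
finger_force: 25.0
```

Call:
{"api": "send_rows", "payload": {"motion": [{"x": 2.2, "y": 0, "z": 0, "rx": 0, "ry": 0, "rz": 0, "jaw": 0.5}, {"x": 2.2, "y": 0, "z": 0, "rx": 0, "ry": 0, "rz": 0, "jaw": 0.5}, {"x": 2, "y": 0, "z": 0, "rx": 0, "ry": 0, "rz": 0, "jaw": 0.5}, {"x": 1.5, "y": 0, "z": 0, "rx": 0, "ry": 0, "rz": 0, "jaw": 0.5}, {"x": 0, "y": 0, "z": 0, "rx": 0, "ry": 0, "rz": 0, "jaw": 0.5}]}}

```text
clock: 8.8
tool_pos: [0.484, 0.058, 0.2186]
eef_rot: [0.761, 0.649, 0.002, -0.0]
contact_force: [-0.8, -0.1, -0.7]
opening: 0.177
finger_force: 25.0
```

```bash
cat > m7.py <<'E'
from h import *
plan_=__import__("sys").argv
s=snapshot("wrist"); np.save("wrist3.npy",s,allow_pickle=True); save(s,"wrist3.png")
m=cv2.inRange(cv2.cvtColor(s["img"],cv2.COLOR_RGB2HSV),(18,120,100),(35,255,255)); cs,_=cv2.findContours(m,0,2)
for c in cs:
    if cv2.contourArea(c)<150: continue
    P=np.array([onplane(s,u,v,(0,0,.009))[:2] for u,v in c[:,0]]); r=cv2.minAreaRect((P*1000).astype(np.float32))
    print(cv2.contourArea(c),cv2.approxPolyDP(c,3,True)[:,0].tolist(),np.round(r[0]),np.round(r[1],1),round(r[2],1))
E
python3 m6.py; python3 m7.py
```

```text
target [0.48 0.06 0.22] world d mm [-4.   2.   1.4] tool shift cm [ 0.13 -0.42 -0.14] rotvec [ 0.0019 -0.0023  0.0055]
[ 0.197  0.624 -0.654  1.994  0.575  0.71  -0.974]
2317.0 [[447, 369], [438, 358], [338, 358], [335, 365], [325, 366], [104, 365], [100, 370]] [ 429. -195.] [ 21.6 510.6] 80.7
335.0 [[336, 287], [332, 299], [338, 302], [340, 327], [334, 336], [342, 345], [344, 308], [340, 289]] [ 531. -131.] [94.2 16.5] 86.2
335.0 [[231, 287], [227, 289], [222, 324], [222, 319], [226, 320], [225, 329], [222, 326], [224, 345], [230, 343], [233, 335], [227, 329], [229, 302], [235, 299]] [ 380. -106.] [94.3 16.8] 75.4
395.0 [[266, 164], [304, 164], [304, 151], [273, 151], [275, 159]] [492.  97.] [15.1 45. ] 80.8
320.5 [[227, 163], [264, 164], [259, 162], [258, 151], [235, 150], [235, 161]] [446. 104.] [16.2 43.7] 78.4
```

View pics/wrist3.png

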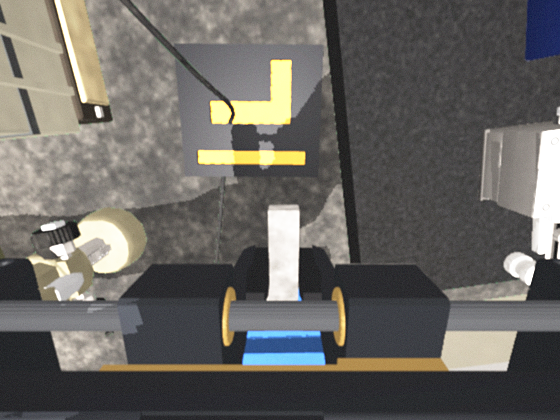

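The tray is seen almost from straight above: L cut-out at cols 210–292, rows 60–124, bar cut-out at (198–305, 150–165). The held square's stock end is at (269–299, 206).

```bash
cat > m8.py <<'E'
from h import *
s=np.load("wrist3.npy",allow_pickle=True).item(); st=get_state(); Rt=R.from_quat(st["eef_rot"]).as_matrix(); p=np.array(st["tool_pos"])
hsv=cv2.cvtColor(s["img"],cv2.COLOR_RGB2HSV); m=cv2.inRange(hsv,(15,70,110),(40,255,255)); m[:45]=0;m[180:]=0;m[:,:185]=0;m[:,320:]=0
for name,r0,r1 in(("L",45,135),("bar",140,175)):
    k=m.copy();k[:r0]=0;k[r1:]=0; k=cv2.morphologyEx(k,cv2.MORPH_CLOSE,np.ones((13,13)))
    c=max(cv2.findContours(k,0,1)[0],key=cv2.contourArea)[:,0].astype(float)+.5
    P=np.array([onplane(s,u,v,(0,0,.0115))[:2] for u,v in c])*1e3
    for yaw in(170.0,170.6,171.2):
        a=np.radians(yaw); X=P@[np.cos(a),np.sin(a)]; Y=P@[-np.sin(a),np.cos(a)]
        ex=np.sort(X)[[2,-3]]; ey=np.sort(Y)[[2,-3]]; cx,cy=ex.mean(),ey.mean()
        print(name,yaw,"size",np.ptp(ex).round(1),np.ptp(ey).round(1),"centre",(np.array([np.cos(a)*cx-np.sin(a)*cy,np.sin(a)*cx+np.cos(a)*cy])).round(1))
    rc=cv2.minAreaRect(P.astype(np.float32)); print(name,np.round(rc[0],1),np.round(rc[1],1),round(rc[2],2))
    u=c[:,0];v=c[:,1]
    print("px extents",u.min(),u.max(),v.min(),v.max())
for q in((.033,-.008,.005),(.033,.008,.005)): print("held stock end expected",proj(s,p+Rt@np.array(q)).round(1))
g=hsv[200:240,255:315]; k=cv2.inRange(g,(0,0,120),(180,60,255)); 
for v in(208,215,222,229):
    c=np.where(k[v-200])[0]+255; print("stock row",v,c.min(),c.max()+1)
rows=np.where(k[:,28])[0]; print("stock first row",rows.min()+200)
E
python3 m8.py
```

```text
L 170.0 size 90.3 67.5 centre [465.7 172.4]
L 170.6 size 90.5 66.8 centre [465.5 172.3]
L 171.2 size 90.6 66.6 centre [465.4 172.1]
L [465.4 172.3] [66.5 90.7] 80.85
px extents 210.5 291.5 59.5 124.5
bar 170.0 size 125.8 17.6 centre [453.7 103.1]
bar 170.6 size 125.7 17.3 centre [453.6 102.7]
bar 171.2 size 125.6 18.1 centre [453.6 102.5]
bar [453.6 103.1] [ 17.3 126. ] 80.24
px extents 197.5 305.5 149.5 165.5
held stock end expected [268.5 214.7]
held stock end expected [300.2 214.8]
stock row 208 268 299
stock row 215 267 300
stock row 222 267 315
stock row 229 267 315
stock first row 204
```

The end face accounts for the stock row I saw: its bottom edge is expected at row 206 and is seen at 204.5, so the grasp offset is right. Cut-out spacing and sizes also agree with the given values. Moving above the home position.

```bash
cat > m9.py <<'E'
from h import *
import sys
yaw=np.radians(170.6); T=R.from_euler("z",yaw).as_matrix(); o=np.array([.4655,.1724,.009])
G=o+T@np.array([-34,3.4,17.5])/1e3; Rt=toolR(-T[:,0],np.array([0,0,-1.])); plan(G,Rt); plan(G+[0,0,.03],Rt); print(np.round(get_state()['q'],3))
E
python3 m9.py
```

```text
target [0.4985 0.1635 0.0265] world d mm [  14.9  107.5 -191.8] tool shift cm [10.84 -0.26 19.18] rotvec [ 0.001  -0.0001  0.0034]
target [0.4985 0.1635 0.0565] world d mm [  14.9  107.5 -161.8] tool shift cm [10.84 -0.26 16.18] rotvec [ 0.001  -0.0001  0.0034]
[ 0.199  0.625 -0.653  1.995  0.576  0.711 -0.973]
```

```bash
python3 - <<'E'
from h import *
a=np.load("wrist0.npy",allow_pickle=True).item();b=np.load("wrist3.npy",allow_pickle=True).item()
for z in(0,.03,.06,.09):
    A=np.array([onplane(a,u,v,(0,0,z))[:2] for u,v in((218,60),(225,240))]);B=np.array([onplane(b,u,v,(0,0,z))[:2] for u,v in((328,30),(352,240))])
    f=lambda P,y:P[0,0]+(P[1,0]-P[0,0])*(y-P[0,1])/(P[1,1]-P[0,1])
    print(z,f(A,.15).round(3),f(B,.15).round(3))
E
```

```text
0 0.546 0.56
0.03 0.552 0.554
0.06 0.558 0.549
0.09 0.564 0.543
```

Call:
{"api": "send_rows", "payload": {"motion": [{"x": 2.2, "y": 0, "z": 1.6, "rx": 0, "ry": 0, "rz": 0.001, "jaw": 0.5}, {"x": 2.2, "y": 0, "z": 1.6, "rx": 0, "ry": 0, "rz": 0.001, "jaw": 0.5}, {"x": 2.2, "y": -0.1, "z": 1.6, "rx": 0, "ry": 0, "rz": 0.001, "jaw": 0.5}, {"x": 2.2, "y": -0.1, "z": 1.6, "rx": 0, "ry": 0, "rz": 0, "jaw": 0.5}, {"x": 2, "y": 0, "z": 1.6, "rx": 0, "ry": 0, "rz": 0, "jaw": 0.5}]}}

```text
clock: 9.35
tool_pos: [0.4995, 0.1614, 0.1373]
eef_rot: [0.764, 0.646, -0.0, 0.001]
contact_force: [-0.5, -0.3, 0.1]
opening: 0.179
finger_force: 25.0
```

```bash
python3 m9.py
```

```text
target [0.4985 0.1635 0.0265] world d mm [  -1.     2.1 -110.8] tool shift cm [ 0.2  -0.14 11.08] rotvec [ 0.0005  0.0011 -0.0029]
target [0.4985 0.1635 0.0565] world d mm [ -1.    2.1 -80.8] tool shift cm [ 0.19 -0.14  8.08] rotvec [ 0.0005  0.0011 -0.0029]
[-0.087  0.778 -0.525  1.955  0.684  0.592 -1.24 ]
```

The machine base is about 35 mm high, below the gripper body at 80 mm. Down to the 30 mm hover, then one look.

Call:
{"api": "send_rows", "payload": {"motion": [{"x": 0.1, "y": -0.05, "z": 1.8, "rx": 0, "ry": 0, "rz": -0.001, "jaw": 0.5}, {"x": 0.1, "y": -0.05, "z": 1.8, "rx": 0, "ry": 0, "rz": -0.001, "jaw": 0.5}, {"x": 0, "y": 0, "z": 1.8, "rx": 0, "ry": 0, "rz": -0.001, "jaw": 0.5}, {"x": 0, "y": 0, "z": 1.7, "rx": 0, "ry": 0, "rz": 0, "jaw": 0.5}, {"x": 0, "y": 0, "z": 1, "rx": 0, "ry": 0, "rz": 0, "jaw": 0.5}]}}

```text
clock: 9.85
tool_pos: [0.4985, 0.1624, 0.0559]
eef_rot: [0.763, 0.647, -0.001, 0.0]
contact_force: [0.1, -1.1, -1.0]
opening: 0.175
finger_force: 25.0
```

Call:
{"api": "send_rows", "payload": {"motion": [{"x": 0, "y": 0, "z": 0.5, "rx": 0, "ry": 0, "rz": 0, "jaw": 0.5}, {"x": 0, "y": 0, "z": 0.3, "rx": 0, "ry": 0, "rz": 0, "jaw": 0.5}, {"x": 0, "y": 0, "z": 0.2, "rx": 0, "ry": 0, "rz": 0, "jaw": 0.5}, {"x": 0, "y": 0, "z": 0, "rx": 0, "ry": 0, "rz": 0, "jaw": 0.5}, {"x": 0, "y": 0, "z": 0, "rx": 0, "ry": 0, "rz": 0, "jaw": 0.5}]}}

```text
clock: 10.35
tool_pos: [0.499, 0.1644, 0.0473]
eef_rot: [0.762, 0.647, 0.0, 0.0]
contact_force: [0.5, -0.6, -0.4]
opening: 0.179
finger_force: 25.0
```

```bash
cat > m10.py <<'E'
from h import *
s=snapshot("wrist"); np.save("wrist4.npy",s,allow_pickle=True); st=get_state(); Rt=R.from_quat(st["eef_rot"]).as_matrix(); p=np.array(st["tool_pos"])
print("stock end bottom corners (exp)",[proj(s,p+Rt@np.array(q)).round(1) for q in((.0334,-.008,.0175),(.0334,.008,.0175))])
yaw=np.radians(170.6); T=R.from_euler("z",yaw).as_matrix(); o=np.array([.4655,.1724,0])
print("cutout end corners (exp) at top",[proj(s,o+T@np.array(q)).round(1) for q in((-.0445,-.0325,.014),(-.0235,-.0325,.014))], "floor",[proj(s,o+T@np.array(q)).round(1) for q in((-.0445,-.0325,.009),(-.0235,-.0325,.009))])
hsv=cv2.cvtColor(s["img"],cv2.COLOR_RGB2HSV); 
save(s,"wrist4.png")
y=cv2.inRange(hsv,(15,70,90),(40,255,255)); g=cv2.inRange(hsv,(0,0,90),(180,60,255))
for v in range(170,235,4):
    a=np.where(y[v,200:360])[0]+200; b=np.where(g[v,200:360])[0]+200
    print(v,"yel",(a.min(),a.max(),len(a)) if len(a) else None,"grey",(b.min(),b.max(),len(b)) if len(b) else None)
E
python3 m9.py;python3 m10.py
```

```text
target [0.4985 0.1635 0.0265] world d mm [ -0.5  -0.9 -20.8] tool shift cm [-0.09 -0.04  2.08] rotvec [ 0.0007 -0.0003  0.0013]
target [0.4985 0.1635 0.0565] world d mm [-0.5 -0.9  9.2] tool shift cm [-0.09 -0.03 -0.92] rotvec [ 0.0007 -0.0003  0.0013]
[-0.191  0.918 -0.361  1.991  0.841  0.386 -1.381]
stock end bottom corners (exp) [array([269.5, 204. ]), array([298.9, 203.9])]
cutout end corners (exp) at top [array([301.3, 194.6]), array([266. , 194.6])] floor [array([300.8, 192.8]), array([266.4, 192.8])]
170 yel None grey (np.int64(200), np.int64(359), 138)
174 yel None grey (np.int64(200), np.int64(359), 160)
178 yel None grey (np.int64(200), np.int64(359), 160)
182 yel None grey (np.int64(203), np.int64(359), 153)
186 yel None grey (np.int64(214), np.int64(359), 127)
190 yel None grey (np.int64(220), np.int64(359), 121)
194 yel (np.int64(264), np.int64(299), 36) grey (np.int64(203), np.int64(359), 91)
198 yel (np.int64(264), np.int64(300), 37) grey (np.int64(203), np.int64(359), 89)
202 yel (np.int64(264), np.int64(299), 36) grey (np.int64(203), np.int64(359), 82)
206 yel (np.int64(264), np.int64(300), 6) grey (np.int64(201), np.int64(359), 107)
210 yel (np.int64(265), np.int64(266), 2) grey (np.int64(202), np.int64(359), 98)
214 yel (np.int64(265), np.int64(266), 2) grey (np.int64(203), np.int64(359), 84)
218 yel (np.int64(264), np.int64(266), 3) grey (np.int64(204), np.int64(359), 76)
222 yel (np.int64(265), np.int64(266), 2) grey (np.int64(205), np.int64(359), 74)
226 yel (np.int64(265), np.int64(266), 2) grey (np.int64(205), np.int64(359), 68)
230 yel (np.int64(265), np.int64(266), 2) grey (np.int64(204), np.int64(359), 62)
234 yel (np.int64(265), np.int64(267), 3) grey (np.int64(204), np.int64(359), 57)
```

Yellow shows at columns 264–300 against an expected 266–301, so I need about −0.8 mm more in tool y; the rows agree. Now down slowly, watching the force.

Call:
{"api": "send_rows", "payload": {"motion": [{"x": -0.05, "y": -0.06, "z": 0.3, "rx": 0, "ry": 0, "rz": 0.001, "jaw": 0.5}, {"x": -0.04, "y": -0.05, "z": 0.4, "rx": 0, "ry": 0, "rz": 0, "jaw": 0.5}, {"x": 0, "y": 0, "z": 0.3, "rx": 0, "ry": 0, "rz": 0, "jaw": 0.5}, {"x": 0, "y": 0, "z": 0.2, "rx": 0, "ry": 0, "rz": 0, "jaw": 0.5}, {"x": 0, "y": 0, "z": 0, "rx": 0, "ry": 0, "rz": 0, "jaw": 0.5}]}}

```text
clock: 10.9
tool_pos: [0.4973, 0.1635, 0.0345]
eef_rot: [0.762, 0.647, -0.0, 0.0]
contact_force: [-0.4, -0.8, -0.5]
opening: 0.177
finger_force: 25.0
```

```bash
python3 m9.py;python3 m10.py | grep -v None | head -8
```

```text
target [0.4985 0.1635 0.0265] world d mm [ 1.2 -0.1 -8. ] tool shift cm [0.01 0.12 0.8 ] rotvec [-0.0004  0.0005  0.0005]
target [0.4985 0.1635 0.0565] world d mm [ 1.2 -0.1 22. ] tool shift cm [ 0.01  0.12 -2.2 ] rotvec [-0.0004  0.0005  0.0005]
[-0.208  0.938 -0.331  1.997  0.863  0.352 -1.403]
stock end bottom corners (exp) [array([269.7, 203.9]), array([299.2, 203.9])]
cutout end corners (exp) at top [array([305.6, 197.9]), array([267.4, 197.9])] floor [array([305. , 195.8]), array([267.9, 195.8])]
170 yel (np.int64(243), np.int64(359), 116) grey (np.int64(200), np.int64(240), 41)
198 yel (np.int64(265), np.int64(304), 40) grey (np.int64(200), np.int64(359), 89)
202 yel (np.int64(266), np.int64(303), 38) grey (np.int64(211), np.int64(359), 83)
206 yel (np.int64(266), np.int64(304), 8) grey (np.int64(200), np.int64(356), 124)
210 yel (np.int64(266), np.int64(303), 5) grey (np.int64(200), np.int64(356), 118)
214 yel (np.int64(266), np.int64(303), 5) grey (np.int64(200), np.int64(357), 100)
```

Centred within about 0.3 mm across and 2.2 mm from the end (ideal 2.5). Lowering into the cut-out.

Call:
{"api": "send_rows", "payload": {"motion": [{"x": 0, "y": 0, "z": 0.2, "rx": 0, "ry": 0, "rz": 0, "jaw": 0.5}, {"x": 0, "y": 0, "z": 0.2, "rx": 0, "ry": 0, "rz": 0, "jaw": 0.5}, {"x": 0, "y": 0, "z": 0.15, "rx": 0, "ry": 0, "rz": 0, "jaw": 0.5}, {"x": 0, "y": 0, "z": 0.1, "rx": 0, "ry": 0, "rz": 0, "jaw": 0.5}, {"x": 0, "y": 0, "z": 0, "rx": 0, "ry": 0, "rz": 0, "jaw": 0.5}]}}

```text
clock: 11.45
tool_pos: [0.4974, 0.1635, 0.0282]
eef_rot: [0.763, 0.647, -0.0, 0.0]
contact_force: [-0.5, -0.8, -0.8]
opening: 0.179
finger_force: 25.0
```

Call:
{"api": "send_rows", "payload": {"motion": [{"x": 0, "y": 0, "z": 0.08, "rx": 0, "ry": 0, "rz": 0, "jaw": 0.5}, {"x": 0, "y": 0, "z": 0.05, "rx": 0, "ry": 0, "rz": 0, "jaw": 0.5}, {"x": 0, "y": 0, "z": 0.02, "rx": 0, "ry": 0, "rz": 0, "jaw": 0.5}, {"x": 0, "y": 0, "z": 0, "rx": 0, "ry": 0, "rz": 0, "jaw": 0.5}, {"x": 0, "y": 0, "z": 0, "rx": 0, "ry": 0, "rz": 0, "jaw": 0.5}]}}

```text
clock: 11.95
tool_pos: [0.4975, 0.1636, 0.0269]
eef_rot: [0.763, 0.647, -0.0, 0.0]
contact_force: [0.1, -0.4, -1.5]
opening: 0.175
finger_force: 25.0
```

```bash
python3 m9.py
```

```text
target [0.4985 0.1635 0.0265] world d mm [ 1.  -0.1 -0.4] tool shift cm [0.01 0.1  0.04] rotvec [0.0001 0.0001 0.0003]
target [0.4985 0.1635 0.0565] world d mm [ 1.  -0.1 29.6] tool shift cm [ 0.01  0.1  -2.96] rotvec [0.0001 0.0001 0.0003]
[-0.218  0.95  -0.313  1.997  0.875  0.333 -1.415]
```

Call:
{"api": "send_rows", "payload": {"motion": [{"x": 0, "y": 0, "z": 0.04, "rx": 0, "ry": 0, "rz": 0, "jaw": 0.5}, {"x": 0, "y": 0, "z": 0.03, "rx": 0, "ry": 0, "rz": 0, "jaw": 0.5}, {"x": 0, "y": 0, "z": 0.03, "rx": 0, "ry": 0, "rz": 0, "jaw": 0.5}, {"x": 0, "y": 0, "z": 0, "rx": 0, "ry": 0, "rz": 0, "jaw": 0.5}, {"x": 0, "y": 0, "z": 0, "rx": 0, "ry": 0, "rz": 0, "jaw": 0.5}]}}

```text
clock: 12.45
tool_pos: [0.4975, 0.1635, 0.0259]
eef_rot: [0.763, 0.647, -0.0, 0.0]
contact_force: [-0.8, 1.0, 1.7]
opening: 0.176
finger_force: 25.0
```

Call:
{"api": "send_rows", "payload": {"motion": [{"x": 0, "y": 0, "z": 0.03, "rx": 0, "ry": 0, "rz": 0, "jaw": 0.5}, {"x": 0, "y": 0, "z": 0, "rx": 0, "ry": 0, "rz": 0, "jaw": 0.5}, {"x": 0, "y": 0, "z": 0, "rx": 0, "ry": 0, "rz": 0, "jaw": 0.5}, {"x": 0, "y": 0, "z": 0, "rx": 0, "ry": 0, "rz": 0, "jaw": 0.5}, {"x": 0, "y": 0, "z": 0, "rx": 0, "ry": 0, "rz": 0, "jaw": 0.5}]}}

```text
clock: 12.95
tool_pos: [0.4975, 0.1635, 0.0259]
eef_rot: [0.763, 0.647, 0.0, 0.0]
contact_force: [-0.9, -1.3, 6.0]
opening: 0.176
finger_force: 25.0
```

Seated: z stopped at 0.0259 with 6 N of reaction. Opening gently, then straight up.

Call:
{"api": "send_rows", "payload": {"motion": [{"x": 0, "y": 0, "z": -0.02, "rx": 0, "ry": 0, "rz": 0, "jaw": 1.8}, {"x": 0, "y": 0, "z": 0, "rx": 0, "ry": 0, "rz": 0, "jaw": 2.2}, {"x": 0, "y": 0, "z": 0, "rx": 0, "ry": 0, "rz": 0, "jaw": 2.8}, {"x": 0, "y": 0, "z": 0, "rx": 0, "ry": 0, "rz": 0, "jaw": 2.8}, {"x": 0, "y": 0, "z": 0, "rx": 0, "ry": 0, "rz": 0, "jaw": 2.8}]}}

```text
clock: 13.45
tool_pos: [0.4975, 0.1636, 0.0257]
eef_rot: [0.763, 0.647, -0.0, 0.0]
contact_force: [-0.3, 0.7, 1.0]
opening: 0.318
finger_force: 0.0
```

Call:
{"api": "send_rows", "payload": {"motion": [{"x": 0, "y": 0, "z": -0.3, "rx": 0, "ry": 0, "rz": 0, "jaw": 2.8}, {"x": 0, "y": 0, "z": -0.6, "rx": 0, "ry": 0, "rz": 0, "jaw": 2.8}, {"x": 0, "y": 0, "z": -1.5, "rx": 0, "ry": 0, "rz": 0, "jaw": 2.8}, {"x": 0, "y": 0, "z": -2, "rx": 0, "ry": 0, "rz": 0, "jaw": 2.8}, {"x": 0, "y": 0, "z": -2.5, "rx": 0, "ry": 0, "rz": 0, "jaw": 2.8}]}}

```text
clock: 13.95
tool_pos: [0.497, 0.1633, 0.0954]
eef_rot: [0.762, 0.647, -0.001, -0.0]
contact_force: [1.1, 0.7, -0.8]
opening: 0.32
finger_force: 0.0
```

Call:
{"api": "send_rows", "payload": {"motion": [{"x": -1, "y": 0, "z": -2.5, "rx": 0, "ry": 0, "rz": 0, "jaw": 2.8}, {"x": -2, "y": 0, "z": -2.5, "rx": 0, "ry": 0, "rz": 0, "jaw": 2.8}, {"x": -2.5, "y": 0, "z": -2.5, "rx": 0, "ry": 0, "rz": 0, "jaw": 2.8}, {"x": -2.5, "y": 0, "z": -2.5, "rx": 0, "ry": 0, "rz": 0, "jaw": 2.8}, {"x": -2.5, "y": 0, "z": -2, "rx": 0, "ry": 0, "rz": 0, "jaw": 2.8}]}}

```text
clock: 14.45
tool_pos: [0.4801, 0.0591, 0.2166]
eef_rot: [0.762, 0.647, 0.0, 0.001]
contact_force: [0.6, -0.1, 0.4]
opening: 0.32
finger_force: 0.0
```

```bash
cat > m11.py <<'E'
from h import *
s=snapshot("wrist"); np.save("wrist5.npy",s,allow_pickle=True); save(s,"wrist5.png")
yaw=np.radians(170.6); T=R.from_euler("z",yaw).as_matrix(); o=np.array([.4655,.1724,.009])
hsv=cv2.cvtColor(s["img"],cv2.COLOR_RGB2HSV); c=proj(s,o); u,v=np.int32(c); x0,y0=u-80,max(0,v-60)
m=cv2.inRange(hsv,(0,0,110),(180,65,255)); roi=np.zeros_like(m)
poly=np.array([proj(s,o+T@np.array(q)/1e3) for q in((-44.5,-32.5,5),(-23.5,-32.5,5),(-23.5,9.5,5),(44.5,9.5,5),(44.5,32.5,5),(-44.5,32.5,5))])
cv2.fillPoly(roi,[np.int32(poly.round())],255); g=m&roi; print("grey frac in L",(g>0).sum()/(roi>0).sum(),"cutout px",poly.round(1).tolist())
k=max(cv2.findContours(g,0,2)[0],key=cv2.contourArea); print(cv2.approxPolyDP(k,2,True)[:,0].tolist())
print(get_state()["tool_pos"],np.round(get_state()["q"],3))
cv2.imwrite("pics/c5.png",cv2.resize(s["img"][max(0,v-90):v+110,u-120:u+120],None,fx=3,fy=3,interpolation=cv2.INTER_CUBIC)[:,:,::-1])
E
python3 m11.py
```

```text
grey frac in L 0.8746387283236994 cutout px [[294.6, 59.3], [274.6, 59.3], [275.0, 101.8], [212.7, 101.8], [214.2, 123.8], [294.0, 123.7]]
[[293, 62], [292, 65], [290, 60], [275, 61], [275, 102], [235, 103], [237, 116], [234, 122], [290, 122]]
[0.48031937 0.05402623 0.21820784] [ 0.201  0.621 -0.655  2.005  0.586  0.708 -0.993]
```

The square is released and seated: the grey fills the L outline and the seating height matched. Next, the parallel.

```bash
cat > m12.py <<'E'
from h import *
d=Rb@np.array([np.cos(np.radians(2.72)),np.sin(np.radians(2.72)),0]); G=Of+Rb@np.array([-5.95,-105.5,18])/1e3
Rt=toolR(np.cross(-Rb[:,2],d),-Rb[:,2]); print("tool x",Rt[:,0].round(3)); plan(G,Rt); plan(G+.06*Rb[:,2],Rt); print(np.round(get_state()['q'],3))
dv=d.copy();dv[2]=0;Rv=toolR(np.cross([0,0,-1.],dv),np.array([0,0,-1.])); plan(G+[-.025,0,.13],Rv)
E
python3 m12.py
```

```text
tool x [0.974 0.095 0.208]
target [ 0.4469 -0.3021  0.0383] world d mm [ -33.4 -356.1 -179.9] tool shift cm [-35.59   2.64  18.16] rotvec [-0.1392  0.1738  1.301 ]
target [ 0.4345 -0.3027  0.097 ] world d mm [ -45.8 -356.8 -121.3] tool shift cm [-35.88   1.44  12.29] rotvec [-0.1392  0.1738  1.301 ]
[ 0.201  0.621 -0.655  2.005  0.586  0.708 -0.993]
target [ 0.4219 -0.3021  0.1683] world d mm [ -58.4 -356.1  -49.9] tool shift cm [-36.07   0.22   5.16] rotvec [0.0058 0.0017 1.3043]
```

Call:
{"api": "send_rows", "payload": {"motion": [{"x": -2, "y": 0, "z": 0, "rx": 0, "ry": 0, "rz": 0, "jaw": 4}, {"x": -3, "y": 0, "z": 0, "rx": 0, "ry": 0, "rz": 0, "jaw": 4}, {"x": -3, "y": 0, "z": 0, "rx": 0, "ry": 0, "rz": 0, "jaw": 4}, {"x": -3, "y": 0, "z": 0, "rx": 0, "ry": 0, "rz": 0, "jaw": 4}, {"x": -3, "y": 0, "z": 0, "rx": 0, "ry": 0, "rz": 0, "jaw": 4}]}}

```text
clock: 15.0
tool_pos: [0.4571, -0.0793, 0.2152]
eef_rot: [0.762, 0.647, -0.0, 0.0]
contact_force: [0.3, -0.7, 0.3]
opening: 0.45
finger_force: 0.0
```

Call:
{"api": "send_rows", "payload": {"motion": [{"x": -3, "y": 0, "z": 0, "rx": 0, "ry": 0, "rz": 0.03, "jaw": 4}, {"x": -3, "y": 0, "z": 0, "rx": 0, "ry": 0, "rz": 0.03, "jaw": 4}, {"x": -3, "y": 0, "z": 0, "rx": 0, "ry": 0, "rz": 0.03, "jaw": 4}, {"x": -3, "y": 0, "z": 0, "rx": 0, "ry": 0, "rz": 0.03, "jaw": 4}, {"x": -3, "y": 0, "z": 0, "rx": 0, "ry": 0, "rz": 0.03, "jaw": 4}]}}

```text
clock: 15.5
tool_pos: [0.4238, -0.2254, 0.2152]
eef_rot: [0.809, 0.588, 0.0, 0.0]
contact_force: [0.3, 0.6, -0.1]
opening: 0.456
finger_force: 0.0
```

Call:
{"api": "send_rows", "payload": {"motion": [{"x": -3, "y": 0, "z": 0, "rx": 0, "ry": 0, "rz": 0.1, "jaw": 4}, {"x": -2, "y": 0, "z": 0, "rx": 0, "ry": 0, "rz": 0.12, "jaw": 4}, {"x": 0, "y": 0, "z": 0, "rx": 0, "ry": 0, "rz": 0.12, "jaw": 4}, {"x": 0, "y": 0, "z": 0, "rx": 0, "ry": 0, "rz": 0.12, "jaw": 4}, {"x": 0, "y": 0, "z": 0, "rx": 0, "ry": 0, "rz": 0.12, "jaw": 4}]}}

```text
clock: 16.0
tool_pos: [0.4067, -0.2711, 0.2151]
eef_rot: [0.944, 0.33, 0.0, 0.0]
contact_force: [0.5, 0.2, 0.0]
opening: 0.452
finger_force: 0.0
```

Call:
{"api": "send_rows", "payload": {"motion": [{"x": 0, "y": 0, "z": 0, "rx": 0, "ry": 0, "rz": 0.12, "jaw": 4}, {"x": 0, "y": 0, "z": 0, "rx": 0, "ry": 0, "rz": 0.12, "jaw": 4}, {"x": 0, "y": 0, "z": 0, "rx": 0, "ry": 0, "rz": 0.12, "jaw": 4}, {"x": 0, "y": 0, "z": 0, "rx": 0, "ry": 0, "rz": 0.12, "jaw": 4}, {"x": 0, "y": 0, "z": 0, "rx": 0, "ry": 0, "rz": 0.08, "jaw": 4}]}}

```text
clock: 16.5
tool_pos: [0.4069, -0.2708, 0.2152]
eef_rot: [0.998, 0.057, 0.0, 0.0]
contact_force: [0.3, -0.4, 0.3]
opening: 0.455
finger_force: 0.0
```

```bash
python3 m12.py
```

```text
tool x [0.974 0.095 0.208]
target [ 0.4469 -0.3021  0.0383] world d mm [  40.   -31.3 -176.9] tool shift cm [ 3.62  3.56 17.69] rotvec [-0.0115  0.2089  0.0168]
target [ 0.4345 -0.3027  0.097 ] world d mm [  27.6  -31.9 -118.2] tool shift cm [ 2.38  3.48 11.82] rotvec [-0.0115  0.2089  0.0168]
[ 0.706  0.581 -0.334  2.001  0.32   0.609 -1.298]
target [ 0.4219 -0.3021  0.1683] world d mm [ 15.  -31.3 -46.9] tool shift cm [1.14 3.28 4.69] rotvec [ 0.0002 -0.0002  0.0158]
```

Call:
{"api": "send_rows", "payload": {"motion": [{"x": 0.48, "y": 0.7, "z": 1.2, "rx": 0, "ry": 0, "rz": 0.003, "jaw": 4}, {"x": 0.48, "y": 0.7, "z": 1.2, "rx": 0, "ry": 0, "rz": 0.003, "jaw": 4}, {"x": 0.48, "y": 0.7, "z": 1.2, "rx": 0, "ry": 0, "rz": 0.003, "jaw": 4}, {"x": 0.48, "y": 0.7, "z": 1.2, "rx": 0, "ry": 0, "rz": 0.003, "jaw": 4}, {"x": 0.48, "y": 0.7, "z": 1.2, "rx": 0, "ry": 0, "rz": 0.003, "jaw": 4}]}}

```text
clock: 17.0
tool_pos: [0.435, -0.3038, 0.1533]
eef_rot: [0.999, 0.051, -0.0, -0.0]
contact_force: [-0.5, -0.7, 0.3]
opening: 0.45
finger_force: 0.0
```

Call:
{"api": "send_rows", "payload": {"motion": [{"x": 0, "y": 0, "z": 0, "rx": -0.0023, "ry": 0.0418, "rz": 0, "jaw": 4}, {"x": 0, "y": 0, "z": 0, "rx": -0.0023, "ry": 0.0418, "rz": 0, "jaw": 4}, {"x": 0, "y": 0, "z": 0, "rx": -0.0023, "ry": 0.0418, "rz": 0, "jaw": 4}, {"x": 0, "y": 0, "z": 0, "rx": -0.0023, "ry": 0.0418, "rz": 0, "jaw": 4}, {"x": 0, "y": 0, "z": 0, "rx": -0.0023, "ry": 0.0418, "rz": 0, "jaw": 4}]}}

```text
clock: 17.5
tool_pos: [0.435, -0.3036, 0.1541]
eef_rot: [0.993, 0.051, 0.105, 0.0]
contact_force: [0.5, -0.2, 0.6]
opening: 0.458
finger_force: 0.0
```

```bash
python3 m12.py; cat > m13.py <<'E'
from h import *
s=snapshot("wrist"); np.save("wrist6.npy",s,allow_pickle=True); save(s,"wrist6.png")
a=np.radians(2.72); Q=np.array([[np.cos(a),-np.sin(a)],[np.sin(a),np.cos(a)]])
E=[proj(s,Of+Rb@np.array([*(Q@np.array(q)+[-5.95,-105.5]),h])/1e3).round(1).tolist() for q in((60,5),(60,-5),(0,5),(0,-5)) for h in(20,)]
print("expected top end corners / mid",E)
g=s["img"].max(2).astype(int); sat=cv2.cvtColor(s["img"],cv2.COLOR_RGB2HSV)[:,:,1]
m=((sat<60)&(g>130)).astype(np.uint8)
for v in range(int(E[0][1])-14,int(E[0][1])+50,6):
    c=np.where(m[v,200:380])[0]+200; print(v,(c.min(),c.max()+1,len(c)) if len(c) else None)
E
python3 m13.py
```

```text
tool x [0.974 0.095 0.208]
target [ 0.4469 -0.3021  0.0383] world d mm [  12.     1.5 -115.9] tool shift cm [-1.24 -0.16 11.58] rotvec [ 0.0003 -0.0015  0.0056]
target [ 0.4345 -0.3027  0.097 ] world d mm [ -0.5   0.9 -57.2] tool shift cm [-1.23 -0.16  5.58] rotvec [ 0.0003 -0.0015  0.0056]
[ 0.803  0.694 -0.329  2.086  0.391  0.231 -1.278]
target [ 0.4219 -0.3021  0.1683] world d mm [-13.    1.5  14.1] tool shift cm [-0.95 -0.26 -1.65] rotvec [ 0.011  -0.2107  0.0045]
expected top end corners / mid [[278.0, 156.5], [289.8, 156.6], [278.1, 223.6], [289.1, 223.7]]
142 (np.int64(354), np.int64(380), 19)
148 (np.int64(353), np.int64(361), 3)
154 (np.int64(356), np.int64(380), 8)
160 (np.int64(278), np.int64(380), 15)
166 (np.int64(278), np.int64(373), 19)
172 (np.int64(278), np.int64(358), 20)
178 (np.int64(278), np.int64(375), 28)
184 (np.int64(278), np.int64(379), 28)
190 (np.int64(278), np.int64(380), 25)
196 (np.int64(278), np.int64(380), 29)
202 (np.int64(278), np.int64(380), 23)
```

The parallel is where predicted: left edge at column 278 throughout, end at row ~156. Descending.

Call:
{"api": "send_rows", "payload": {"motion": [{"x": -0.25, "y": -0.03, "z": 1, "rx": 0, "ry": 0, "rz": 0.001, "jaw": 4}, {"x": -0.25, "y": -0.03, "z": 1, "rx": 0, "ry": 0, "rz": 0.001, "jaw": 4}, {"x": -0.25, "y": -0.03, "z": 1, "rx": 0, "ry": 0, "rz": 0.001, "jaw": 4}, {"x": -0.25, "y": -0.03, "z": 1, "rx": 0, "ry": 0, "rz": 0.001, "jaw": 4}, {"x": -0.25, "y": -0.03, "z": 1, "rx": 0, "ry": 0, "rz": 0.001, "jaw": 4}]}}

```text
clock: 18.05
tool_pos: [0.433, -0.3022, 0.1021]
eef_rot: [0.993, 0.049, 0.104, 0.0]
contact_force: [-0.0, 0.7, 0.5]
opening: 0.452
finger_force: 0.0
```

```bash
python3 m12.py
```

```text
tool x [0.974 0.095 0.208]
target [ 0.4469 -0.3021  0.0383] world d mm [ 14.    0.1 -63.8] tool shift cm [0.04 0.06 6.53] rotvec [0.0001 0.0006 0.0014]
target [ 0.4345 -0.3027  0.097 ] world d mm [ 1.5 -0.5 -5.1] tool shift cm [0.04 0.06 0.53] rotvec [0.0001 0.0006 0.0014]
[ 0.735  0.786 -0.224  2.122  0.426  0.083 -1.306]
target [ 0.4219 -0.3021  0.1683] world d mm [-11.    0.1  66.2] tool shift cm [ 0.3  -0.05 -6.7 ] rotvec [ 0.0103 -0.2086  0.0003]
```

Call:
{"api": "send_rows", "payload": {"motion": [{"x": 0.02, "y": 0.02, "z": 0.7, "rx": 0, "ry": 0, "rz": 0.001, "jaw": 4}, {"x": 0.02, "y": 0.02, "z": 0.7, "rx": 0, "ry": 0, "rz": 0, "jaw": 4}, {"x": 0, "y": 0, "z": 0.7, "rx": 0, "ry": 0, "rz": 0, "jaw": 4}, {"x": 0, "y": 0, "z": 0.7, "rx": 0, "ry": 0, "rz": 0, "jaw": 4}, {"x": 0, "y": 0, "z": 0.7, "rx": 0, "ry": 0, "rz": 0, "jaw": 4}]}}

```text
clock: 18.55
tool_pos: [0.4408, -0.3034, 0.0732]
eef_rot: [0.994, 0.048, 0.103, -0.001]
contact_force: [0.2, 0.1, 1.0]
opening: 0.455
finger_force: 0.0
```

```bash
python3 m12.py
```

```text
tool x [0.974 0.095 0.208]
target [ 0.4469 -0.3021  0.0383] world d mm [  6.1   1.3 -34.9] tool shift cm [-0.11 -0.1   3.54] rotvec [-0.0018  0.0028 -0.0003]
target [ 0.4345 -0.3027  0.097 ] world d mm [-6.3  0.7 23.8] tool shift cm [-0.12 -0.11 -2.46] rotvec [-0.0018  0.0028 -0.0003]
[ 0.719  0.848 -0.212  2.109  0.849  0.045 -1.729]
target [ 0.4219 -0.3021  0.1683] world d mm [-18.9   1.3  95.1] tool shift cm [ 0.12 -0.23 -9.69] rotvec [ 0.0082 -0.2064 -0.0011]
```

Call:
{"api": "send_rows", "payload": {"motion": [{"x": -0.03, "y": -0.03, "z": 0.25, "rx": -0.001, "ry": 0.001, "rz": 0, "jaw": 4}, {"x": -0.03, "y": -0.03, "z": 0.25, "rx": -0.001, "ry": 0.001, "rz": 0, "jaw": 4}, {"x": -0.03, "y": -0.03, "z": 0.25, "rx": 0, "ry": 0.001, "rz": 0, "jaw": 4}, {"x": -0.02, "y": -0.02, "z": 0.25, "rx": 0, "ry": 0, "rz": 0, "jaw": 4}, {"x": 0, "y": 0, "z": 0.25, "rx": 0, "ry": 0, "rz": 0, "jaw": 4}]}}

```text
clock: 19.05
tool_pos: [0.4421, -0.3021, 0.0611]
eef_rot: [0.993, 0.048, 0.105, 0.0]
contact_force: [-0.9, 0.9, -0.1]
opening: 0.453
finger_force: 0.0
```

```bash
python3 m12.py
```

```text
tool x [0.974 0.095 0.208]
target [ 0.4469 -0.3021  0.0383] world d mm [  4.9   0.  -22.8] tool shift cm [-0.    0.02  2.33] rotvec [ 0.0003 -0.      0.001 ]
target [ 0.4345 -0.3027  0.097 ] world d mm [-7.6 -0.6 35.9] tool shift cm [ 0.    0.02 -3.67] rotvec [ 0.0003 -0.      0.001 ]
[ 0.748  0.876 -0.265  2.112  1.567  0.078 -2.44 ]
target [ 0.4219 -0.3021  0.1683] world d mm [-20.1   0.  107.2] tool shift cm [  0.27  -0.08 -10.9 ] rotvec [ 1.050e-02 -2.092e-01 -1.000e-04]
```

Call:
{"api": "send_rows", "payload": {"motion": [{"x": 0, "y": 0.02, "z": 0.2, "rx": 0, "ry": 0, "rz": 0.001, "jaw": 4}, {"x": 0, "y": 0, "z": 0.2, "rx": 0, "ry": 0, "rz": 0, "jaw": 4}, {"x": 0, "y": 0, "z": 0.2, "rx": 0, "ry": 0, "rz": 0, "jaw": 4}, {"x": 0, "y": 0, "z": 0.2, "rx": 0, "ry": 0, "rz": 0, "jaw": 4}, {"x": 0, "y": 0, "z": 0.2, "rx": 0, "ry": 0, "rz": 0, "jaw": 4}]}}

```text
clock: 19.55
tool_pos: [0.4438, -0.3024, 0.0513]
eef_rot: [0.993, 0.047, 0.104, -0.0]
contact_force: [0.4, 0.5, -0.2]
opening: 0.452
finger_force: 0.0
```

```bash
python3 m12.py
```

```text
tool x [0.974 0.095 0.208]
target [ 0.4469 -0.3021  0.0383] world d mm [  3.2   0.3 -13. ] tool shift cm [ 0.04 -0.01  1.34] rotvec [ 0.0002  0.0002 -0.0012]
target [ 0.4345 -0.3027  0.097 ] world d mm [-9.3 -0.3 45.7] tool shift cm [ 0.04 -0.01 -4.66] rotvec [ 0.0002  0.0002 -0.0012]
[ 0.793  0.905 -0.341  2.106  1.652  0.141 -2.517]
target [ 0.4219 -0.3021  0.1683] world d mm [-21.8   0.3 117. ] tool shift cm [  0.3   -0.12 -11.9 ] rotvec [ 0.0101 -0.209  -0.0023]
```

Call:
{"api": "send_rows", "payload": {"motion": [{"x": 0.02, "y": 0, "z": 0.3, "rx": 0, "ry": 0, "rz": -0.001, "jaw": 4}, {"x": 0.02, "y": 0, "z": 0.3, "rx": 0, "ry": 0, "rz": 0, "jaw": 4}, {"x": 0, "y": 0, "z": 0.3, "rx": 0, "ry": 0, "rz": 0, "jaw": 4}, {"x": 0, "y": 0, "z": 0.25, "rx": 0, "ry": 0, "rz": 0, "jaw": 4}, {"x": 0, "y": 0, "z": 0.15, "rx": 0, "ry": 0, "rz": 0, "jaw": 4}]}}

```text
clock: 20.05
tool_pos: [0.4468, -0.3022, 0.0385]
eef_rot: [0.993, 0.048, 0.104, -0.0]
contact_force: [0.2, -0.0, -0.5]
opening: 0.456
finger_force: 0.0
```

```bash
python3 m12.py
```

```text
tool x [0.974 0.095 0.208]
target [ 0.4469 -0.3021  0.0383] world d mm [ 0.2  0.1 -0.2] tool shift cm [ 0.01 -0.01  0.02] rotvec [-0.0001  0.0003 -0.0003]
target [ 0.4345 -0.3027  0.097 ] world d mm [-12.3  -0.5  58.5] tool shift cm [ 0.01 -0.01 -5.98] rotvec [-0.0001  0.0003 -0.0003]
[ 0.828  0.941 -0.406  2.098  1.713  0.2   -2.566]
target [ 0.4219 -0.3021  0.1683] world d mm [-2.480e+01  1.000e-01  1.298e+02] tool shift cm [  0.27  -0.12 -13.21] rotvec [ 0.01   -0.2088 -0.0013]
```

On target. Gripping, then a first lift.

Call:
{"api": "send_rows", "payload": {"motion": [{"x": 0, "y": 0, "z": 0, "rx": 0, "ry": 0, "rz": 0, "jaw": 3}, {"x": 0, "y": 0, "z": 0, "rx": 0, "ry": 0, "rz": 0, "jaw": 2}, {"x": 0, "y": 0, "z": 0, "rx": 0, "ry": 0, "rz": 0, "jaw": 1.3}, {"x": 0, "y": 0, "z": 0, "rx": 0, "ry": 0, "rz": 0, "jaw": 0.5}, {"x": 0, "y": 0, "z": 0, "rx": 0, "ry": 0, "rz": 0, "jaw": 0.3}], "grip_force": 25}}

```text
clock: 20.55
tool_pos: [0.4468, -0.3024, 0.0389]
eef_rot: [0.993, 0.048, 0.104, 0.0]
contact_force: [-0.4, -0.9, -0.4]
opening: 0.114
finger_force: 25.0
```

Call:
{"api": "send_rows", "payload": {"motion": [{"x": 0, "y": 0, "z": 0, "rx": 0, "ry": 0, "rz": 0, "jaw": 0.3}, {"x": 0, "y": 0, "z": 0, "rx": 0, "ry": 0, "rz": 0, "jaw": 0.3}, {"x": 0, "y": 0, "z": -0.2, "rx": 0, "ry": 0, "rz": 0, "jaw": 0.3}, {"x": 0, "y": 0, "z": -0.3, "rx": 0, "ry": 0, "rz": 0, "jaw": 0.3}, {"x": 0, "y": 0, "z": -0.3, "rx": 0, "ry": 0, "rz": 0, "jaw": 0.3}]}}

```text
clock: 21.05
tool_pos: [0.4451, -0.3021, 0.0468]
eef_rot: [0.993, 0.048, 0.104, -0.0]
contact_force: [-0.3, -0.4, -0.4]
opening: 0.109
finger_force: 25.0
```

Call:
{"api": "send_rows", "payload": {"motion": [{"x": 0, "y": 0, "z": -0.3, "rx": 0, "ry": 0, "rz": 0, "jaw": 0.3}, {"x": 0, "y": 0, "z": -0.3, "rx": 0, "ry": 0, "rz": 0, "jaw": 0.3}, {"x": 0, "y": 0, "z": -0.3, "rx": 0, "ry": 0, "rz": 0, "jaw": 0.3}, {"x": 0, "y": 0, "z": -0.3, "rx": 0, "ry": 0, "rz": 0, "jaw": 0.3}, {"x": 0, "y": 0, "z": -0.3, "rx": 0, "ry": 0, "rz": 0, "jaw": 0.3}]}}

```text
clock: 21.55
tool_pos: [0.4421, -0.3024, 0.0616]
eef_rot: [0.993, 0.048, 0.104, 0.0]
contact_force: [0.4, -0.2, -0.5]
opening: 0.11
finger_force: 25.0
```

```bash
python3 m12.py
```

```text
tool x [0.974 0.095 0.208]
target [ 0.4469 -0.3021  0.0383] world d mm [  4.9   0.3 -23.4] tool shift cm [-0.01 -0.01  2.39] rotvec [0.0003 0.0001 0.0001]
target [ 0.4345 -0.3027  0.097 ] world d mm [-7.6 -0.3 35.3] tool shift cm [-0.01 -0.01 -3.61] rotvec [0.0003 0.0001 0.0001]
[ 0.776  0.88  -0.309  2.11   1.526  0.112 -2.395]
target [ 0.4219 -0.3021  0.1683] world d mm [-20.1   0.3 106.6] tool shift cm [  0.26  -0.11 -10.85] rotvec [ 0.0104 -0.2091 -0.001 ]
```

Call:
{"api": "send_rows", "payload": {"motion": [{"x": 0, "y": 0, "z": -0.4, "rx": 0, "ry": 0, "rz": 0, "jaw": 0.3}, {"x": 0, "y": 0, "z": -0.4, "rx": 0, "ry": 0, "rz": 0, "jaw": 0.3}, {"x": 0, "y": 0, "z": -0.4, "rx": 0, "ry": 0, "rz": 0, "jaw": 0.3}, {"x": 0, "y": 0, "z": -0.4, "rx": 0, "ry": 0, "rz": 0, "jaw": 0.3}, {"x": 0, "y": 0, "z": -0.4, "rx": 0, "ry": 0, "rz": 0, "jaw": 0.3}]}}

```text
clock: 22.05
tool_pos: [0.4378, -0.3027, 0.0812]
eef_rot: [0.993, 0.048, 0.104, 0.0]
contact_force: [-0.3, -0.1, -1.1]
opening: 0.109
finger_force: 25.0
```

Call:
{"api": "send_rows", "payload": {"motion": [{"x": 0, "y": 0, "z": -0.7, "rx": 0, "ry": 0, "rz": 0, "jaw": 0.3}, {"x": 0, "y": 0, "z": -0.7, "rx": 0, "ry": 0, "rz": 0, "jaw": 0.3}, {"x": 0, "y": 0, "z": -0.7, "rx": 0, "ry": 0, "rz": 0, "jaw": 0.3}, {"x": 0, "y": 0, "z": -0.7, "rx": 0, "ry": 0, "rz": 0, "jaw": 0.3}, {"x": 0, "y": 0, "z": -0.7, "rx": 0, "ry": 0, "rz": 0, "jaw": 0.3}]}}

```text
clock: 22.55
tool_pos: [0.4305, -0.303, 0.1156]
eef_rot: [0.993, 0.048, 0.104, 0.0]
contact_force: [-0.5, -1.0, -1.1]
opening: 0.108
finger_force: 25.0
```

```bash
python3 m12.py; cat > m14.py <<'E'
from h import *
a=np.radians(-9.4); x=np.array([np.cos(a),np.sin(a),0]); z=np.array([0,0,-1.]); o=np.array([.4537,.1027,.009]); Rt=toolR(np.cross(z,x),z); G=o+[0,0,.018]
plan(G,Rt); plan(G+[0,0,.17],Rt); print(np.round(get_state()['q'],3))
E
python3 m14.py
```

```text
tool x [0.974 0.095 0.208]
target [ 0.4469 -0.3021  0.0383] world d mm [ 16.5   0.9 -77.3] tool shift cm [ 0.01 -0.01  7.91] rotvec [ 0.0002  0.0003 -0.0002]
target [ 0.4345 -0.3027  0.097 ] world d mm [  4.    0.3 -18.7] tool shift cm [ 0.01 -0.01  1.91] rotvec [ 0.0002  0.0003 -0.0002]
[ 0.933  0.801 -0.544  2.111  1.129  0.289 -1.995]
target [ 0.4219 -0.3021  0.1683] world d mm [-8.5  0.9 52.7] tool shift cm [ 0.27 -0.12 -5.33] rotvec [ 0.0103 -0.2089 -0.0013]
target [0.4537 0.1027 0.027 ] world d mm [ 23.2 405.7 -88.6] tool shift cm [  4.28 -40.26   9.55] rotvec [-0.0171 -0.209   0.2593]
target [0.4537 0.1027 0.197 ] world d mm [ 23.2 405.7  81.4] tool shift cm [  7.8  -40.08  -7.08] rotvec [-0.0171 -0.209   0.2593]
[ 0.933  0.801 -0.544  2.111  1.129  0.289 -1.995]
```

Call:
{"api": "send_rows", "payload": {"motion": [{"x": 0, "y": 0, "z": -1.6, "rx": -0.0034, "ry": -0.0418, "rz": 0.0519, "jaw": 0.3}, {"x": 0, "y": 0, "z": -1.6, "rx": -0.0034, "ry": -0.0418, "rz": 0.0519, "jaw": 0.3}, {"x": 0, "y": 0, "z": -1.6, "rx": -0.0034, "ry": -0.0418, "rz": 0.0519, "jaw": 0.3}, {"x": 0, "y": 0, "z": -1.6, "rx": -0.0034, "ry": -0.0418, "rz": 0.0519, "jaw": 0.3}, {"x": 0, "y": 0, "z": -1.6, "rx": -0.0034, "ry": -0.0418, "rz": 0.0519, "jaw": 0.3}]}}

```text
clock: 23.05
tool_pos: [0.4202, -0.3028, 0.1953]
eef_rot: [0.997, -0.083, -0.001, -0.001]
contact_force: [0.7, -1.1, -1.4]
opening: 0.11
finger_force: 25.0
```

```bash
python3 m14.py
```

```text
target [0.4537 0.1027 0.027 ] world d mm [  33.5  405.5 -168.3] tool shift cm [ -3.37 -40.53  16.88] rotvec [-0.001   0.0019 -0.002 ]
target [0.4537 0.1027 0.197 ] world d mm [ 33.5 405.5   1.7] tool shift cm [ -3.4  -40.55  -0.12] rotvec [-0.001   0.0019 -0.002 ]
[ 0.972  0.719 -0.73   1.925  0.684  0.767 -1.89 ]
```

Call:
{"api": "send_rows", "payload": {"motion": [{"x": -0.1, "y": -1.5, "z": 0, "rx": 0, "ry": 0, "rz": 0, "jaw": 0.3}, {"x": -0.2, "y": -2.5, "z": 0, "rx": 0, "ry": 0, "rz": 0, "jaw": 0.3}, {"x": -0.3, "y": -3, "z": 0, "rx": 0, "ry": 0, "rz": 0, "jaw": 0.3}, {"x": -0.3, "y": -3, "z": 0, "rx": 0, "ry": 0, "rz": 0, "jaw": 0.3}, {"x": -0.3, "y": -3, "z": 0, "rx": 0, "ry": 0, "rz": 0, "jaw": 0.3}]}}

```text
clock: 23.55
tool_pos: [0.4298, -0.1717, 0.1946]
eef_rot: [0.997, -0.082, 0.0, -0.0]
contact_force: [0.3, 0.1, -1.0]
opening: 0.112
finger_force: 25.0
```

Call:
{"api": "send_rows", "payload": {"motion": [{"x": -0.2, "y": -3, "z": 0, "rx": 0, "ry": 0, "rz": 0, "jaw": 0.3}, {"x": -0.2, "y": -3, "z": 0, "rx": 0, "ry": 0, "rz": 0, "jaw": 0.3}, {"x": -0.2, "y": -3, "z": 0, "rx": 0, "ry": 0, "rz": 0, "jaw": 0.3}, {"x": -0.2, "y": -3, "z": 0, "rx": 0, "ry": 0, "rz": 0, "jaw": 0.3}, {"x": -0.2, "y": -3, "z": 0, "rx": 0, "ry": 0, "rz": 0, "jaw": 0.3}]}}

```text
clock: 24.05
tool_pos: [0.4445, -0.022, 0.1947]
eef_rot: [0.997, -0.082, 0.0, -0.0]
contact_force: [0.9, -0.4, -1.1]
opening: 0.11
finger_force: 25.0
```

```bash
python3 m14.py
```

```text
target [0.4537 0.1027 0.027 ] world d mm [   9.2  124.7 -167.7] tool shift cm [ -1.13 -12.44  16.77] rotvec [-0.0004 -0.      0.0001]
target [0.4537 0.1027 0.197 ] world d mm [  9.2 124.7   2.3] tool shift cm [ -1.13 -12.45  -0.23] rotvec [-0.0004 -0.      0.0001]
[ 0.372  0.628 -0.668  2.133  0.692  0.607 -2.53 ]
```

Joint 7 is close to its limit (-2.53 of -2.66). The parallel may go either way round, so I'll turn it half a turn here. First I'll check clearance to the objects on the robot side.

```bash
python3 - <<'E'
from h import *
a=np.load("wrist0.npy",allow_pickle=True).item();b=np.load("wrist3.npy",allow_pickle=True).item()
for z in(0,.05,.1,.15,.2): print(z,"case corner w0",onplane(a,8,38,(0,0,z))[:2].round(3),"w3",onplane(b,108,118,(0,0,z))[:2].round(3)," stand edge w0",onplane(a,36,162,(0,0,z))[:2].round(3),"w3",onplane(b,147,235,(0,0,z))[:2].round(3))
E
```

```text
0 case corner w0 [0.3   0.174] w3 [0.296 0.173]  stand edge w0 [0.298 0.029] w3 [0.299 0.026]
0.05 case corner w0 [0.342 0.161] w3 [0.324 0.167]  stand edge w0 [0.341 0.035] w3 [0.327 0.041]
0.1 case corner w0 [0.384 0.148] w3 [0.352 0.161]  stand edge w0 [0.383 0.041] w3 [0.354 0.056]
0.15 case corner w0 [0.427 0.135] w3 [0.38  0.155]  stand edge w0 [0.426 0.047] w3 [0.382 0.07 ]
0.2 case corner w0 [0.469 0.122] w3 [0.409 0.149]  stand edge w0 [0.468 0.052] w3 [0.41  0.085]
```

Call:
{"api": "send_rows", "payload": {"motion": [{"x": 0, "y": 0, "z": 0, "rx": 0, "ry": 0, "rz": 0.14, "jaw": 0.3}, {"x": 0, "y": 0, "z": 0, "rx": 0, "ry": 0, "rz": 0.14, "jaw": 0.3}, {"x": 0, "y": 0, "z": 0, "rx": 0, "ry": 0, "rz": 0.14, "jaw": 0.3}, {"x": 0, "y": 0, "z": 0, "rx": 0, "ry": 0, "rz": 0.14, "jaw": 0.3}, {"x": 0, "y": 0, "z": 0, "rx": 0, "ry": 0, "rz": 0.14, "jaw": 0.3}]}}

```text
clock: 24.55
tool_pos: [0.4448, -0.0229, 0.1948]
eef_rot: [0.907, -0.421, 0.0, -0.001]
contact_force: [0.7, 0.5, -0.9]
opening: 0.109
finger_force: 25.0
```

Call:
{"api": "send_rows", "payload": {"motion": [{"x": 0, "y": 0, "z": 0, "rx": 0, "ry": 0, "rz": 0.14, "jaw": 0.3}, {"x": 0, "y": 0, "z": 0, "rx": 0, "ry": 0, "rz": 0.14, "jaw": 0.3}, {"x": 0, "y": 0, "z": 0, "rx": 0, "ry": 0, "rz": 0.14, "jaw": 0.3}, {"x": 0, "y": 0, "z": 0, "rx": 0, "ry": 0, "rz": 0.14, "jaw": 0.3}, {"x": 0, "y": 0, "z": 0, "rx": 0, "ry": 0, "rz": 0.14, "jaw": 0.3}]}}

```text
clock: 25.05
tool_pos: [0.4448, -0.0226, 0.1947]
eef_rot: [0.708, -0.707, -0.0, -0.001]
contact_force: [-0.2, 0.4, -1.1]
opening: 0.112
finger_force: 25.0
```

```bash
sed -i 's/^a=np.radians(-9.4)/a=np.radians(170.6)/' m14.py; python3 m14.py
```

```text
target [0.4537 0.1027 0.027 ] world d mm [   8.9  125.3 -167.7] tool shift cm [-12.5   -0.9   16.79] rotvec [9.0000e-04 2.1000e-03 1.7365e+00]
target [0.4537 0.1027 0.197 ] world d mm [  8.9 125.3   2.3] tool shift cm [-12.53  -0.91  -0.21] rotvec [9.0000e-04 2.1000e-03 1.7365e+00]
[-0.301  0.599  0.395  2.166 -0.51   0.465 -2.646]
```

The objects on the robot side are low and at x<0.30, so they are clear. Joint 7 falls with +rz, so the half turn has to go the other way; unwinding.

Call:
{"api": "send_rows", "payload": {"motion": [{"x": 0, "y": 0, "z": 0, "rx": 0, "ry": 0, "rz": -0.14, "jaw": 0.3}, {"x": 0, "y": 0, "z": 0, "rx": 0, "ry": 0, "rz": -0.14, "jaw": 0.3}, {"x": 0, "y": 0, "z": 0, "rx": 0, "ry": 0, "rz": -0.14, "jaw": 0.3}, {"x": 0, "y": 0, "z": 0, "rx": 0, "ry": 0, "rz": -0.14, "jaw": 0.3}, {"x": 0, "y": 0, "z": 0, "rx": 0, "ry": 0, "rz": -0.14, "jaw": 0.3}]}}

```text
clock: 25.55
tool_pos: [0.4446, -0.0227, 0.1946]
eef_rot: [0.909, -0.416, -0.0, -0.001]
contact_force: [-0.6, -0.0, -0.5]
opening: 0.111
finger_force: 25.0
```

Call:
{"api": "send_rows", "payload": {"motion": [{"x": 0, "y": 0, "z": 0, "rx": 0, "ry": 0, "rz": -0.14, "jaw": 0.3}, {"x": 0, "y": 0, "z": 0, "rx": 0, "ry": 0, "rz": -0.14, "jaw": 0.3}, {"x": 0, "y": 0, "z": 0, "rx": 0, "ry": 0, "rz": -0.14, "jaw": 0.3}, {"x": 0, "y": 0, "z": 0, "rx": 0, "ry": 0, "rz": -0.14, "jaw": 0.3}, {"x": 0, "y": 0, "z": 0, "rx": 0, "ry": 0, "rz": -0.14, "jaw": 0.3}]}}

```text
clock: 26.05
tool_pos: [0.4446, -0.0228, 0.1946]
eef_rot: [0.997, -0.079, 0.0, -0.001]
contact_force: [0.4, -0.0, -1.9]
opening: 0.108
finger_force: 25.0
```

Call:
{"api": "send_rows", "payload": {"motion": [{"x": 0, "y": 0, "z": 0, "rx": 0, "ry": 0, "rz": -0.14, "jaw": 0.3}, {"x": 0, "y": 0, "z": 0, "rx": 0, "ry": 0, "rz": -0.14, "jaw": 0.3}, {"x": 0, "y": 0, "z": 0, "rx": 0, "ry": 0, "rz": -0.14, "jaw": 0.3}, {"x": 0, "y": 0, "z": 0, "rx": 0, "ry": 0, "rz": -0.14, "jaw": 0.3}, {"x": 0, "y": 0, "z": 0, "rx": 0, "ry": 0, "rz": -0.14, "jaw": 0.3}]}}

```text
clock: 26.55
tool_pos: [0.4446, -0.0229, 0.1946]
eef_rot: [0.963, 0.268, 0.0, -0.0]
contact_force: [-0.1, -0.4, -0.7]
opening: 0.111
finger_force: 25.0
```

```bash
python3 m14.py
```

```text
target [0.4537 0.1027 0.027 ] world d mm [   9.1  125.6 -167.6] tool shift cm [  7.25 -10.28  16.78] rotvec [ 5.0000e-04 -1.2000e-03 -2.4354e+00]
target [0.4537 0.1027 0.197 ] world d mm [  9.1 125.6   2.4] tool shift cm [  7.26 -10.29  -0.22] rotvec [ 5.0000e-04 -1.2000e-03 -2.4354e+00]
[ 0.075  0.564 -0.194  2.147  0.238  0.449 -1.333]
```

Call:
{"api": "send_rows", "payload": {"motion": [{"x": 0, "y": 0, "z": 0, "rx": 0, "ry": 0, "rz": -0.14, "jaw": 0.3}, {"x": 0, "y": 0, "z": 0, "rx": 0, "ry": 0, "rz": -0.14, "jaw": 0.3}, {"x": 0, "y": 0, "z": 0, "rx": 0, "ry": 0, "rz": -0.14, "jaw": 0.3}, {"x": 0, "y": 0, "z": 0, "rx": 0, "ry": 0, "rz": -0.14, "jaw": 0.3}, {"x": 0, "y": 0, "z": 0, "rx": 0, "ry": 0, "rz": -0.14, "jaw": 0.3}]}}

```text
clock: 27.05
tool_pos: [0.4446, -0.0231, 0.1947]
eef_rot: [0.813, 0.582, 0.0, -0.0]
contact_force: [-0.3, 0.0, -1.5]
opening: 0.11
finger_force: 25.0
```

Call:
{"api": "send_rows", "payload": {"motion": [{"x": 0, "y": 0, "z": 0, "rx": 0, "ry": 0, "rz": -0.14, "jaw": 0.3}, {"x": 0, "y": 0, "z": 0, "rx": 0, "ry": 0, "rz": -0.14, "jaw": 0.3}, {"x": 0, "y": 0, "z": 0, "rx": 0, "ry": 0, "rz": -0.14, "jaw": 0.3}, {"x": 0, "y": 0, "z": 0, "rx": 0, "ry": 0, "rz": -0.14, "jaw": 0.3}, {"x": 0, "y": 0, "z": 0, "rx": 0, "ry": 0, "rz": -0.14, "jaw": 0.3}]}}

```text
clock: 27.55
tool_pos: [0.4445, -0.0232, 0.1947]
eef_rot: [0.565, 0.825, 0.0, -0.0]
contact_force: [-0.1, 0.2, -0.4]
opening: 0.112
finger_force: 25.0
```

Call:
{"api": "send_rows", "payload": {"motion": [{"x": 0, "y": 0, "z": 0, "rx": 0, "ry": 0, "rz": -0.14, "jaw": 0.3}, {"x": 0, "y": 0, "z": 0, "rx": 0, "ry": 0, "rz": -0.14, "jaw": 0.3}, {"x": 0, "y": 0, "z": 0, "rx": 0, "ry": 0, "rz": -0.14, "jaw": 0.3}, {"x": 0, "y": 0, "z": 0, "rx": 0, "ry": 0, "rz": -0.14, "jaw": 0.3}, {"x": 0, "y": 0, "z": 0, "rx": 0, "ry": 0, "rz": -0.14, "jaw": 0.3}]}}

```text
clock: 28.05
tool_pos: [0.4445, -0.0233, 0.1947]
eef_rot: [0.247, 0.969, 0.0, -0.0]
contact_force: [0.4, -0.1, -0.9]
opening: 0.11
finger_force: 25.0
```

```bash
python3 m14.py
```

```text
target [0.4537 0.1027 0.027 ] world d mm [   9.2  126.  -167.7] tool shift cm [ 5.23 11.5  16.77] rotvec [ 3.000e-04 -1.000e-04 -3.357e-01]
target [0.4537 0.1027 0.197 ] world d mm [  9.2 126.    2.3] tool shift cm [ 5.23 11.5  -0.23] rotvec [ 3.000e-04 -1.000e-04 -3.357e-01]
[ 0.453  0.665 -0.805  2.129  0.789  0.677  0.172]
```

Call:
{"api": "send_rows", "payload": {"motion": [{"x": 0, "y": 0, "z": 0, "rx": 0, "ry": 0, "rz": -0.112, "jaw": 0.3}, {"x": 0, "y": 0, "z": 0, "rx": 0, "ry": 0, "rz": -0.112, "jaw": 0.3}, {"x": 0, "y": 0, "z": 0, "rx": 0, "ry": 0, "rz": -0.112, "jaw": 0.3}, {"x": 0.1, "y": 1, "z": 0, "rx": 0, "ry": 0, "rz": 0, "jaw": 0.3}, {"x": 0.2, "y": 2, "z": 0, "rx": 0, "ry": 0, "rz": 0, "jaw": 0.3}]}}

```text
clock: 28.55
tool_pos: [0.4465, 0.0062, 0.1943]
eef_rot: [0.088, 0.996, -0.0, -0.0]
contact_force: [-0.0, -0.1, 0.0]
opening: 0.112
finger_force: 25.0
```

Call:
{"api": "send_rows", "payload": {"motion": [{"x": 0.2, "y": 2.5, "z": 0.5, "rx": 0, "ry": 0, "rz": 0, "jaw": 0.3}, {"x": 0.2, "y": 2.5, "z": 1, "rx": 0, "ry": 0, "rz": 0, "jaw": 0.3}, {"x": 0.2, "y": 2.5, "z": 1.5, "rx": 0, "ry": 0, "rz": 0, "jaw": 0.3}, {"x": 0.2, "y": 2, "z": 1.5, "rx": 0, "ry": 0, "rz": 0, "jaw": 0.3}, {"x": 0, "y": 0, "z": 1.5, "rx": 0, "ry": 0, "rz": 0, "jaw": 0.3}]}}

```text
clock: 29.05
tool_pos: [0.4554, 0.1068, 0.1347]
eef_rot: [0.084, 0.996, 0.002, 0.001]
contact_force: [-0.2, -0.3, -1.2]
opening: 0.109
finger_force: 25.0
```

```bash
python3 m14.py
```

```text
target [0.4537 0.1027 0.027 ] world d mm [  -1.7   -4.1 -107.7] tool shift cm [ 0.11 -0.49 10.76] rotvec [ 0.005   0.0013 -0.0037]
target [0.4537 0.1027 0.197 ] world d mm [-1.7 -4.1 62.3] tool shift cm [ 0.09 -0.4  -6.24] rotvec [ 0.005   0.0013 -0.0037]
[ 0.137  0.799 -0.768  2.118  0.99   0.633  0.061]
```

Call:
{"api": "send_rows", "payload": {"motion": [{"x": 0.02, "y": -0.1, "z": 1.8, "rx": 0.001, "ry": 0, "rz": -0.001, "jaw": 0.3}, {"x": 0.02, "y": -0.1, "z": 1.8, "rx": 0.001, "ry": 0, "rz": -0.001, "jaw": 0.3}, {"x": 0.02, "y": -0.1, "z": 1.6, "rx": 0.001, "ry": 0, "rz": -0.001, "jaw": 0.3}, {"x": 0, "y": -0.1, "z": 1.4, "rx": 0.001, "ry": 0, "rz": 0, "jaw": 0.3}, {"x": 0, "y": 0, "z": 1, "rx": 0, "ry": 0, "rz": 0, "jaw": 0.3}]}}

```text
clock: 29.55
tool_pos: [0.4535, 0.0986, 0.0578]
eef_rot: [0.084, 0.996, -0.002, -0.0]
contact_force: [-0.2, -0.0, -1.1]
opening: 0.109
finger_force: 25.0
```

Call:
{"api": "send_rows", "payload": {"motion": [{"x": 0, "y": 0, "z": 0.5, "rx": 0, "ry": 0, "rz": 0, "jaw": 0.3}, {"x": 0, "y": 0, "z": 0.3, "rx": 0, "ry": 0, "rz": 0, "jaw": 0.3}, {"x": 0, "y": 0, "z": 0, "rx": 0, "ry": 0, "rz": 0, "jaw": 0.3}, {"x": 0, "y": 0, "z": 0, "rx": 0, "ry": 0, "rz": 0, "jaw": 0.3}, {"x": 0, "y": 0, "z": 0, "rx": 0, "ry": 0, "rz": 0, "jaw": 0.3}]}}

```text
clock: 30.05
tool_pos: [0.454, 0.0979, 0.0508]
eef_rot: [0.084, 0.997, -0.002, 0.0]
contact_force: [0.2, -0.2, -0.4]
opening: 0.115
finger_force: 25.0
```

```bash
python3 m14.py; cat > m15.py <<'E'
from h import *
s=snapshot("wrist"); np.save("wrist7.npy",s,allow_pickle=True); st=get_state(); Rt=R.from_quat(st["eef_rot"]).as_matrix(); p=np.array(st["tool_pos"])
P=lambda q:proj(s,p+Rt@np.array(q)).round(1).tolist()
print("bar end +x top",P((.06,-.005,-.002)),P((.06,.005,-.002)),"bottom",P((.06,-.005,.018)),P((.06,.005,.018)))
T=R.from_euler("z",np.radians(170.6)).as_matrix(); o=np.array([.4537,.1027,0])
for z in(.014,.009): print("cutout end z",z,[proj(s,o+T@np.array(q)).round(1).tolist() for q in((.0625,-.0075,z),(.0625,.0075,z))])
hsv=cv2.cvtColor(s["img"],cv2.COLOR_RGB2HSV); y=cv2.inRange(hsv,(15,90,90),(40,255,255)); g=cv2.inRange(hsv,(0,0,100),(180,60,255))
for v in range(130,235,5):
    a=np.where(y[v,240:330])[0]+240; b=np.where(g[v,240:330])[0]+240
    print(v,"yel",a.min() if len(a) else None,a.max()+1 if len(a) else None,len(a),"grey",b.min() if len(b) else None,b.max()+1 if len(b) else None,len(b))
save(s,"wrist7.png")
E
python3 m15.py
```

```text
target [0.4537 0.1027 0.027 ] world d mm [ -0.3   4.8 -23.8] tool shift cm [0.11 0.47 2.38] rotvec [-0.0033  0.0008 -0.0032]
target [0.4537 0.1027 0.197 ] world d mm [ -0.3   4.8 146.2] tool shift cm [  0.1    0.42 -14.62] rotvec [-0.0033  0.0008 -0.0032]
[ 0.046  0.932 -0.595  2.161  1.3    0.49  -0.201]
bar end +x top [269.0, 155.9] [291.1, 155.8] bottom [270.7, 152.1] [290.0, 152.1]
cutout end z 0.014 [[301.8, 142.9], [275.8, 143.0]]
cutout end z 0.009 [[301.3, 142.4], [276.0, 142.5]]
130 yel None None 0 grey 240 330 90
135 yel None None 0 grey 240 330 90
140 yel None None 0 grey 240 330 78
145 yel 277 303 3 grey 240 330 86
150 yel 277 303 4 grey 240 330 85
155 yel 294 303 4 grey 241 330 83
160 yel 296 303 7 grey 245 330 77
165 yel 296 303 7 grey 246 330 76
170 yel 295 303 8 grey 247 330 75
175 yel 295 303 8 grey 248 330 74
180 yel 295 303 7 grey 240 330 77
185 yel 295 302 7 grey 240 330 82
190 yel 295 302 7 grey 240 330 81
195 yel 295 303 7 grey 240 330 82
200 yel 295 302 7 grey 240 330 81
205 yel 295 302 7 grey 240 330 80
210 yel 295 302 7 grey 240 326 72
215 yel 295 302 6 grey 240 325 59
220 yel 295 302 7 grey 240 315 50
225 yel 295 302 7 grey 240 295 37
230 yel 295 302 7 grey 240 295 36
```

```bash
python3 - <<'E'
import cv2
i=cv2.imread("pics/wrist7.png")
for v in(147,175,205): print(v,[(u,)+tuple(int(c) for c in i[v-1:v+2,u][:, ::-1].mean(0)) for u in range(264,308,2)])
print("col 284",[(v,)+tuple(int(c) for c in i[v,282:287][:, ::-1].mean(0)) for v in range(136,162,2)])
E
```

```text
147 [(264, 179, 177, 179), (266, 177, 175, 179), (268, 179, 179, 178), (270, 179, 177, 179), (272, 179, 177, 179), (274, 176, 172, 179), (276, 213, 185, 164), (278, 255, 255, 139), (280, 255, 255, 218), (282, 255, 255, 221), (284, 255, 255, 220), (286, 255, 255, 220), (288, 255, 255, 219), (290, 255, 255, 219), (292, 255, 255, 220), (294, 255, 255, 219), (296, 255, 255, 219), (298, 255, 255, 218), (300, 255, 255, 219), (302, 255, 255, 150), (304, 159, 158, 167), (306, 163, 163, 165)]
175 [(264, 158, 155, 160), (266, 157, 155, 159), (268, 155, 155, 157), (270, 151, 149, 152), (272, 255, 255, 255), (274, 255, 255, 255), (276, 255, 255, 255), (278, 255, 255, 255), (280, 255, 255, 255), (282, 255, 255, 255), (284, 255, 255, 255), (286, 255, 255, 255), (288, 255, 255, 255), (290, 255, 255, 255), (292, 255, 255, 255), (294, 255, 255, 255), (296, 255, 251, 118), (298, 255, 251, 124), (300, 255, 255, 143), (302, 245, 215, 119), (304, 142, 144, 151), (306, 146, 145, 148)]
205 [(264, 132, 129, 134), (266, 133, 133, 138), (268, 131, 128, 134), (270, 127, 125, 130), (272, 231, 225, 220), (274, 255, 255, 255), (276, 255, 255, 255), (278, 255, 255, 255), (280, 255, 255, 255), (282, 255, 255, 255), (284, 255, 255, 255), (286, 255, 255, 255), (288, 255, 255, 255), (290, 255, 255, 255), (292, 255, 255, 255), (294, 255, 254, 248), (296, 255, 250, 118), (298, 255, 250, 123), (300, 255, 252, 111), (302, 140, 127, 123), (304, 126, 125, 133), (306, 126, 124, 129)]
col 284 [(136, 174, 173, 176), (138, 169, 169, 174), (140, 252, 230, 175), (142, 255, 255, 210), (144, 255, 255, 221), (146, 255, 255, 220), (148, 255, 255, 220), (150, 255, 255, 220), (152, 255, 255, 211), (154, 244, 238, 233), (156, 255, 255, 255), (158, 255, 255, 255), (160, 255, 255, 255)]
```

At row 147 the cut-out spans columns 276–303, while the bar spans 271–295. The cut-out's end is at row 139.5 and the bar's end at row 153. Measured against each other, the bar needs about +3 mm in both tool x and y. I'll shift, come down closer and measure again.

Call:
{"api": "send_rows", "payload": {"motion": [{"x": 0.15, "y": 0.15, "z": 0.2, "rx": -0.002, "ry": 0.001, "rz": 0, "jaw": 0.3}, {"x": 0.15, "y": 0.17, "z": 0.4, "rx": -0.001, "ry": 0, "rz": 0, "jaw": 0.3}, {"x": 0, "y": 0, "z": 0.4, "rx": 0, "ry": 0, "rz": 0, "jaw": 0.3}, {"x": 0, "y": 0, "z": 0.2, "rx": 0, "ry": 0, "rz": 0, "jaw": 0.3}, {"x": 0, "y": 0, "z": 0, "rx": 0, "ry": 0, "rz": 0, "jaw": 0.3}]}}

```text
clock: 30.6
tool_pos: [0.4511, 0.1013, 0.038]
eef_rot: [0.083, 0.997, -0.001, -0.001]
contact_force: [1.4, 0.2, -1.3]
opening: 0.109
finger_force: 25.0
```

```bash
cat > m16.py <<'E'
from h import *
s=snapshot("wrist"); save(s,"wrist8.png"); i=s["img"].astype(int); b=i[:,:,2]; r=i[:,:,0]
st=get_state(); print(st["tool_pos"].round(4),np.round(st["eef_rot"],4),st["contact_force"])
yel=(r>190)&(r-b>25); wh=(b>232)&(r>232)
for v in range(138,232,6):
    a=np.where(yel[v,255:325])[0]+255; w=np.where(wh[v,255:325])[0]+255
    print(v,"yel",(a.min(),a.max()+1) if len(a) else None,"bar",(w.min(),w.max()+1,len(w)) if len(w) else None)
print("col",[(v,)+tuple(int(c) for c in i[v,282:287].mean(0)) for v in range(136,166,2)])
E
python3 m14.py|head -1; python3 m16.py
```

```text
target [0.4537 0.1027 0.027 ] world d mm [  2.6   1.4 -11. ] tool shift cm [-0.24  0.18  1.1 ] rotvec [-0.0013 -0.0016 -0.0026]
[0.4512 0.1013 0.0382] [ 8.330e-02  9.965e-01 -5.000e-04 -7.000e-04] [ 0.47703183 -0.14978775 -0.73768406]
138 yel None bar None
144 yel None bar None
150 yel (np.int64(270), np.int64(299)) bar None
156 yel (np.int64(271), np.int64(300)) bar (np.int64(273), np.int64(295), 22)
162 yel (np.int64(270), np.int64(299)) bar (np.int64(272), np.int64(295), 23)
168 yel (np.int64(271), np.int64(299)) bar (np.int64(272), np.int64(295), 23)
174 yel (np.int64(271), np.int64(299)) bar (np.int64(272), np.int64(295), 23)
180 yel (np.int64(271), np.int64(299)) bar (np.int64(272), np.int64(295), 23)
186 yel (np.int64(270), np.int64(299)) bar (np.int64(272), np.int64(295), 23)
192 yel (np.int64(271), np.int64(299)) bar (np.int64(273), np.int64(295), 22)
198 yel (np.int64(271), np.int64(299)) bar (np.int64(273), np.int64(295), 22)
204 yel (np.int64(271), np.int64(298)) bar (np.int64(272), np.int64(295), 23)
210 yel (np.int64(271), np.int64(298)) bar (np.int64(273), np.int64(295), 22)
216 yel (np.int64(272), np.int64(298)) bar (np.int64(273), np.int64(295), 22)
222 yel (np.int64(272), np.int64(298)) bar (np.int64(273), np.int64(295), 22)
228 yel (np.int64(272), np.int64(298)) bar (np.int64(274), np.int64(294), 20)
col [(136, 176, 176, 179), (138, 177, 175, 178), (140, 176, 174, 176), (142, 173, 172, 174), (144, 173, 170, 175), (146, 170, 166, 174), (148, 237, 214, 172), (150, 255, 255, 171), (152, 255, 254, 196), (154, 247, 243, 240), (156, 255, 255, 255), (158, 255, 255, 255), (160, 255, 255, 255), (162, 255, 255, 255), (164, 255, 255, 255)]
```

Now nearly centred: cut-out 270.5–299 against bar 272–295, needing +0.6 mm, with an end gap of about 2.5 mm and yaw aligned. Lowering.

Call:
{"api": "send_rows", "payload": {"motion": [{"x": 0, "y": 0.07, "z": 0.2, "rx": 0, "ry": 0, "rz": 0, "jaw": 0.3}, {"x": 0, "y": 0, "z": 0.2, "rx": 0, "ry": 0, "rz": 0, "jaw": 0.3}, {"x": 0, "y": 0, "z": 0.2, "rx": 0, "ry": 0, "rz": 0, "jaw": 0.3}, {"x": 0, "y": 0, "z": 0.15, "rx": 0, "ry": 0, "rz": 0, "jaw": 0.3}, {"x": 0, "y": 0, "z": 0, "rx": 0, "ry": 0, "rz": 0, "jaw": 0.3}]}}

```text
clock: 31.15
tool_pos: [0.4513, 0.102, 0.0307]
eef_rot: [0.083, 0.997, -0.0, -0.001]
contact_force: [-0.3, 0.8, -1.3]
opening: 0.108
finger_force: 25.0
```

Call:
{"api": "send_rows", "payload": {"motion": [{"x": 0, "y": 0, "z": 0.1, "rx": 0, "ry": 0, "rz": 0, "jaw": 0.3}, {"x": 0, "y": 0, "z": 0.1, "rx": 0, "ry": 0, "rz": 0, "jaw": 0.3}, {"x": 0, "y": 0, "z": 0.05, "rx": 0, "ry": 0, "rz": 0, "jaw": 0.3}, {"x": 0, "y": 0, "z": 0, "rx": 0, "ry": 0, "rz": 0, "jaw": 0.3}, {"x": 0, "y": 0, "z": 0, "rx": 0, "ry": 0, "rz": 0, "jaw": 0.3}]}}

```text
clock: 31.65
tool_pos: [0.4514, 0.1021, 0.0284]
eef_rot: [0.083, 0.997, -0.0, -0.0]
contact_force: [-0.8, 0.0, -1.5]
opening: 0.106
finger_force: 25.0
```

```bash
python3 m14.py|head -1
```

```text
target [0.4537 0.1027 0.027 ] world d mm [ 2.3  0.6 -1.4] tool shift cm [-0.21  0.1   0.14] rotvec [-0.0008 -0.0009 -0.0028]
```

Call:
{"api": "send_rows", "payload": {"motion": [{"x": 0, "y": 0, "z": 0.06, "rx": 0, "ry": 0, "rz": 0, "jaw": 0.3}, {"x": 0, "y": 0, "z": 0.05, "rx": 0, "ry": 0, "rz": 0, "jaw": 0.3}, {"x": 0, "y": 0, "z": 0.03, "rx": 0, "ry": 0, "rz": 0, "jaw": 0.3}, {"x": 0, "y": 0, "z": 0, "rx": 0, "ry": 0, "rz": 0, "jaw": 0.3}, {"x": 0, "y": 0, "z": 0, "rx": 0, "ry": 0, "rz": 0, "jaw": 0.3}]}}

```text
clock: 32.15
tool_pos: [0.4514, 0.1021, 0.0271]
eef_rot: [0.083, 0.997, -0.0, -0.0]
contact_force: [0.4, 0.2, 0.7]
opening: 0.109
finger_force: 25.0
```

Call:
{"api": "send_rows", "payload": {"motion": [{"x": 0, "y": 0, "z": 0.03, "rx": 0, "ry": 0, "rz": 0, "jaw": 0.3}, {"x": 0, "y": 0, "z": 0, "rx": 0, "ry": 0, "rz": 0, "jaw": 0.3}, {"x": 0, "y": 0, "z": 0, "rx": 0, "ry": 0, "rz": 0, "jaw": 0.3}, {"x": 0, "y": 0, "z": 0, "rx": 0, "ry": 0, "rz": 0, "jaw": 0.3}, {"x": 0, "y": 0, "z": 0, "rx": 0, "ry": 0, "rz": 0, "jaw": 0.3}]}}

```text
clock: 32.65
tool_pos: [0.4514, 0.1021, 0.027]
eef_rot: [0.083, 0.997, -0.0, -0.0]
contact_force: [-0.6, 0.2, 5.4]
opening: 0.11
finger_force: 25.0
```

Bottomed at z = 0.027 with 5.4 N, which is the expected home height. Releasing and retreating straight up.

Call:
{"api": "send_rows", "payload": {"motion": [{"x": 0, "y": 0, "z": -0.02, "rx": 0, "ry": 0, "rz": 0, "jaw": 1.2}, {"x": 0, "y": 0, "z": 0, "rx": 0, "ry": 0, "rz": 0, "jaw": 1.6}, {"x": 0, "y": 0, "z": 0, "rx": 0, "ry": 0, "rz": 0, "jaw": 2.2}, {"x": 0, "y": 0, "z": 0, "rx": 0, "ry": 0, "rz": 0, "jaw": 2.4}, {"x": 0, "y": 0, "z": 0, "rx": 0, "ry": 0, "rz": 0, "jaw": 2.4}]}}

```text
clock: 33.15
tool_pos: [0.4514, 0.1021, 0.0268]
eef_rot: [0.083, 0.997, -0.0, -0.001]
contact_force: [-0.3, 0.1, 0.4]
opening: 0.273
finger_force: 0.0
```

Call:
{"api": "send_rows", "payload": {"motion": [{"x": 0, "y": 0, "z": -0.3, "rx": 0, "ry": 0, "rz": 0, "jaw": 2.4}, {"x": 0, "y": 0, "z": -0.6, "rx": 0, "ry": 0, "rz": 0, "jaw": 2.4}, {"x": 0, "y": 0, "z": -1.2, "rx": 0, "ry": 0, "rz": 0, "jaw": 2.4}, {"x": 0, "y": 0, "z": -2, "rx": 0, "ry": 0, "rz": 0, "jaw": 2.4}, {"x": 0, "y": 0, "z": -2.5, "rx": 0, "ry": 0, "rz": 0, "jaw": 2.4}]}}

```text
clock: 33.65
tool_pos: [0.4509, 0.1021, 0.0936]
eef_rot: [0.083, 0.997, -0.001, -0.001]
contact_force: [0.3, -0.7, -0.7]
opening: 0.274
finger_force: 0.0
```

Call:
{"api": "send_rows", "payload": {"motion": [{"x": 0, "y": -1, "z": -2.5, "rx": 0, "ry": 0, "rz": 0, "jaw": 2.4}, {"x": 0, "y": -1.5, "z": -2.5, "rx": 0, "ry": 0, "rz": 0, "jaw": 2.4}, {"x": -1, "y": -1, "z": -2.5, "rx": 0, "ry": 0, "rz": 0, "jaw": 2.4}, {"x": -1.5, "y": 0, "z": -2.5, "rx": 0, "ry": 0, "rz": 0, "jaw": 2.4}, {"x": -2, "y": 0, "z": -2.5, "rx": 0, "ry": 0, "rz": 0, "jaw": 2.4}]}}

```text
clock: 34.15
tool_pos: [0.4894, 0.0597, 0.2195]
eef_rot: [0.083, 0.997, -0.001, -0.001]
contact_force: [0.2, 0.5, -0.6]
opening: 0.271
finger_force: 0.0
```

Call:
{"api": "send_rows", "payload": {"motion": [{"x": -2.5, "y": 0, "z": 0, "rx": 0, "ry": 0, "rz": 0, "jaw": 2.4}, {"x": -2, "y": 0, "z": 0, "rx": 0, "ry": 0, "rz": 0, "jaw": 2.4}, {"x": -1, "y": 0, "z": 0, "rx": 0, "ry": 0, "rz": 0, "jaw": 2.4}, {"x": 0, "y": 0, "z": 0, "rx": 0, "ry": 0, "rz": 0, "jaw": 2.4}, {"x": 0, "y": 0, "z": 0, "rx": 0, "ry": 0, "rz": 0, "jaw": 2.4}]}}

```text
clock: 34.65
tool_pos: [0.5432, 0.0514, 0.2177]
eef_rot: [0.083, 0.997, -0.0, -0.001]
contact_force: [0.5, -0.4, 0.0]
opening: 0.273
finger_force: 0.0
```

```bash
python3 - <<'E'
from h import *
w=snapshot("wrist");a=snapshot("scene");b=snapshot("side"); st=get_state(); print(st["tool_pos"],st["contact_force"])
u,v=np.int32(proj(w,(.46,.14,.014))); print(u,v)
f=lambda i:cv2.resize(i,(390,290),interpolation=cv2.INTER_CUBIC)
sc=np.int32(proj(a,(.45,.0,.02)));sd=np.int32(proj(b,(.45,.0,.02)))
t1=cv2.resize(w["img"],(390,292)); cu=max(60,min(500,u)); cv=max(60,min(360,v))
t2=f(w["img"][max(0,cv-75):cv+75,max(0,cu-100):cu+100]); t3=f(a["img"][sc[1]-60:sc[1]+89,sc[0]-80:sc[0]+120]); t4=f(b["img"][sd[1]-50:sd[1]+99,sd[0]-80:sd[0]+120])
cv2.imwrite("pics/final.png",np.vstack([np.hstack([cv2.resize(t1,(390,290)),t2]),np.hstack([t3,t4])])[:,:,::-1])
E
```

```text
[0.54333153 0.05141222 0.21783649] [ 0.4871201  -0.18252885 -0.56182108]
348 104
```

View pics/final.png

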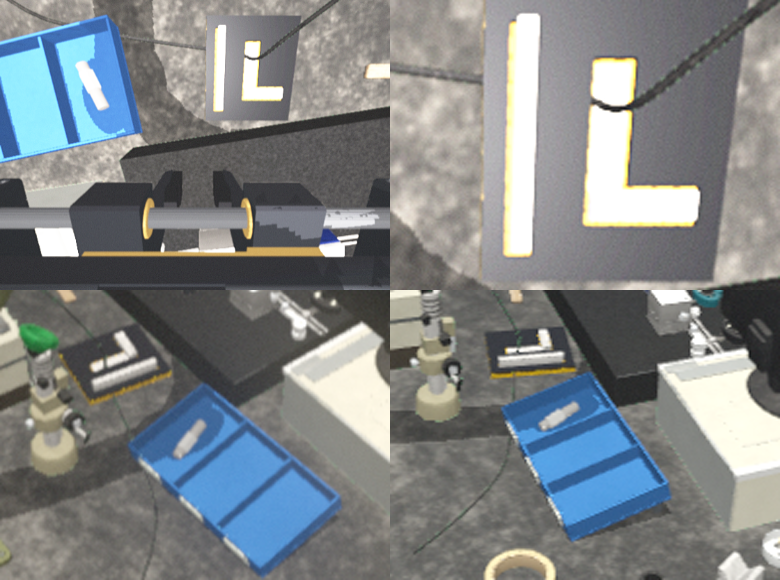

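The final picture shows the parallel in the straight cut-out, (525,135) in the upper-right panel. The square is in the L cut-out, (640,145), with thin yellow margins all round. The plug gauge is still in the bin, and the other two compartments are empty. Handing in.

```bash
python3 -c "
from plant import *
print(finish_job())"
```

```text
the job is handed in; nothing more can be done
None
```

The square and then the parallel were lowered into their own cut-outs until they touched the floor, then released. The last pictures show both lying home and the plug gauge still in its bin, and the job was handed in at about 35 s of the 72 s allowed.

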